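# Scoop heat sinks into the wash basket and close it

## Task

Load the wire wash basket for degreasing: with the hand scoop, and without touching them with the fingers, scoop all five heat sinks out of the yellow bin and tip them into the basket. Lay the scoop down flat on the bench, and lower the drilled lid gently and square over the basket's rod until it rests flat on the rim. Do not disturb the bottle or the multimeter.

Things in the scene. Friction and masses are not known exactly. Their poses are not given: they have to be found in the camera images.
- parts_bin: Yellow bin fixed to the bench, inside 88 mm wide (y) and 168 long (x); flat floor at z = 3 mm from x = -75 to +78, then a 45 degree fillet 12 mm high to the upright back wall at x = +90, 55 high. The low front at x = -78 is a sill 17 mm high; side walls rise from it to 54 mm at x = -42. Origin: mid-width, at bench level; +x from the low front (robot side) to the back wall.
- bin_floor (a point): The bin's floor surface at the bin's origin, 3 mm above the bench; x, y, z as for the bin.
- scoop: Polished, slippery aluminium hand scoop, black handle, 200 mm long, 0.12 kg. Origin: under the flat blade on its middle line; +x to the lip, z up when flat. Blade 2 mm thick, 80 mm wide (77 inside), from the back wall at x = -41 mm to the sharp lip at +50.5; back and sides 34 mm high, the sides falling to 10 mm at x = 42.
- scoop_grip (a point): Middle of the scoop's handle, at (-107.5, 0, 50) mm in the scoop's frame. The handle is a straight bar, 18 mm wide (y) with flat upright sides, 24 mm high, 84 mm long, rising 12 degrees to the rear, -x.
- scoop_lip (a point): Middle of the scoop's front lip, at (50.5, 0, 0) mm in the scoop's frame.
- scoop_bowl (a point): Middle of the scoop's bowl, at (-2, 0, 12) mm in the scoop's frame.
- wash_basket: Round basket of steel wire fixed on the bench, with an upright rod in its middle. Outer diameter 120 mm, inner 114, rim at z = 72 mm, floor at z = 7. The rod is 10 mm in diameter with a rounded tip at z = 130. Origin: on the axis at bench level; z up.
- rod_top (a point): The tip of the basket's rod, 130 mm above the bench, on the axis.
- basket_lid: The basket's lid: aluminium disc with dark holes, diameter 128 mm, 3 mm thick, 0.16 kg, with a central hub 18 mm high, 22 mm wide, bored 13 mm right through. Two black finger lugs stand on it, plates 10 mm thick (y), 32 long (x), from z = 3 to 37 mm. Origin: centre of the underside, which rests on the rim when closed; z up.
- lug_a (a point): A lug of the lid, at (42, 0, 26) mm in the lid's frame.
- lug_b (a point): The other lug of the lid, at (-42, 0, 26) mm in the lid's frame.
- heat_sink_1: One of five finned aluminium heat sinks lying loose in the bin, 25 x 30 x 18 mm, 22 g; origin: centre of its underside, z up through the fins.
- heat_sink_2: One of five finned aluminium heat sinks lying loose in the bin, 25 x 30 x 18 mm, 22 g; origin: centre of its underside, z up through the fins.
- heat_sink_3: One of five finned aluminium heat sinks lying loose in the bin, 25 x 30 x 18 mm, 22 g; origin: centre of its underside, z up through the fins.
- heat_sink_4: One of five finned aluminium heat sinks lying loose in the bin, 25 x 30 x 18 mm, 22 g; origin: centre of its underside, z up through the fins.
- heat_sink_5: One of five finned aluminium heat sinks lying loose in the bin, 25 x 30 x 18 mm, 22 g; origin: centre of its underside, z up through the fins.
- flux_bottle: Small yellow and white bottle with a red cap, 36 mm wide and 88 mm high, standing loose behind the bin: leave it alone. Origin: centre of its underside.
- multimeter: Red and black multimeter, 74 x 148 x 45 mm, lying loose at the right front corner of the bench: leave it alone. Origin: centre of its underside.

How it is judged (in metres and radians):
On the way, in this order (a step that is already met when the one before it is completed fails the run):
1. the scoop has lifted at least one heat sink clear above the bin (((distance between heat_sink_1 and scoop_bowl below 0.07 m and height (world z) of heat_sink_1 above 0.08 m) or (distance between heat_sink_2 and scoop_bowl below 0.07 m and height (world z) of heat_sink_2 above 0.08 m) or (distance between heat_sink_3 and scoop_bowl below 0.07 m and height (world z) of heat_sink_3 above 0.08 m) or (distance between heat_sink_4 and scoop_bowl below 0.07 m and height (world z) of heat_sink_4 above 0.08 m) or (distance between heat_sink_5 and scoop_bowl below 0.07 m and height (world z) of heat_sink_5 above 0.08 m))), for 0.1 s.
2. all five heat sinks lie in the basket, the lid still off (horizontal distance between each of heat_sink_1, heat_sink_2, heat_sink_3, heat_sink_4, heat_sink_5 and wash_basket below 0.057 m and z of each of heat_sink_1, heat_sink_2, heat_sink_3, heat_sink_4, heat_sink_5 in the frame of wash_basket below 0.07 m and horizontal distance between basket_lid and wash_basket above 0.06 m), for 0.2 s.
At the end, for the whole second after the job is handed in: all five heat sinks lie in the basket below its rim; the lid rests on the rim over the rod (within 5 mm of the axis, underside 68 to 76 mm up, tilt under 0.05 rad); the scoop lies flat on the bench (underside within 10 mm of it, tilt under 0.15 rad); both at rest (horizontal distance between each of heat_sink_1, heat_sink_2, heat_sink_3, heat_sink_4, heat_sink_5 and wash_basket below 0.057 m and z of each of heat_sink_1, heat_sink_2, heat_sink_3, heat_sink_4, heat_sink_5 in the frame of wash_basket below 0.07 m and horizontal distance between basket_lid and wash_basket below 0.005 m and z of basket_lid in the frame of wash_basket between 0.068 and 0.076 m and angle between basket_lid's own z axis and vertical below 0.05 rad and linear speed of each of basket_lid, scoop below 0.02 m/s and height (world z) of scoop between -0.01 and 0.01 m and angle between scoop's own z axis and vertical below 0.15 rad); the robot touches nothing.
It fails at once if the gripper's fingers touch a heat sink (they are to be moved with the scoop) (contact force between the fingers and heat_sink_1 above 1 N or contact force between the fingers and heat_sink_2 above 1 N or contact force between the fingers and heat_sink_3 above 1 N or contact force between the fingers and heat_sink_4 above 1 N or contact force between the fingers and heat_sink_5 above 1 N).
It fails at once if the lid is dropped down the rod instead of lowered (horizontal distance between basket_lid and wash_basket below 0.02 m and z of basket_lid in the frame of wash_basket below 0.125 m and linear speed of basket_lid above 0.35 m/s).
It fails at once if the lid is forced against the basket or its rod (contact force between basket_lid and wash_basket above 60 N).
It fails at once if a bystander is pushed away or knocked over (distance of any of flux_bottle, multimeter from where it was at the start of the episode above 0.03 m).
It also fails if it takes over 72 s, if anything falls off the work surface, if the arm or the gripper's body presses on something with over 40 N, if the wrist force passes 120 N, or if a joint passes its speed limit or range.

## Robot

A 6-joint arm with a two-finger parallel gripper is mounted at the origin on a cart in front of the work surface, level with it; the furniture and walls round the work are solid. World frame = base frame: x ahead of the robot, y to its left, z up, the work surface at z = 0. Lengths are in mm, angles in rad, forces in N, time in s.
With the tool pointing down it reaches from about 350 to 775 mm from the base axis. Payload 7.3 kg.
Tool frame: the origin (TCP) lies at the centre of the arm's flange, where the gripper is bolted on; the fingertips stand 178 mm ahead of it and the grasp point (between the pads) lies 159 mm ahead of it; z points along the fingers, y is the direction in which the jaws open and shut (so a half turn about z gives the same grasp; the last joint's range is limited). The gripper opens to 92 mm and grips with 3 to 60 N. Pads are 19 mm wide; open, the fingers measure 130 mm over their backs; the gripper's body (75 mm by 190 mm) begins 47 mm behind the grasp point.
Start: joints at [1.027, 0.342, 1.524, -0, 1.275, -0.146], TCP at [203.359, 484.017, 404.741] pointing down, gripper open.
Joint ranges: [-2.53, 2.53], [-0.77, 2.02], [0.04, 2.7], [-1, 4.14], [0.28, 2.66], [-3.11, 3.11]. Speed limits (rad/s): [2.57, 2.57, 3.14, 3.14, 3.14, 3.14].

## Interface

Orientations are given as [roll, pitch, yaw] about the fixed x, y, z axes, in that order (R = Rz(yaw) Ry(pitch) Rx(roll)).
In Python, from plant import status, viewer, ticket gives the robot as it stands.
- The arm moves only by the tool play_rows, never from a script. Its argument "commands" is a list of rows, each an object with "offset": the shift along the tool's x, y, z in m, a list of three; "twist": the turn about the tool's z in degrees. A call has 1 to 5 rows; each row shifts and turns the commanded pose from where the row before left it, along the tool's axes as they then stand; what a row does not reach is not made up. A row lasts 1/10 s, in which the tool goes at most 50 mm and 8.59 degrees, less where a joint would pass 70% of its speed; a pose out of reach is approached as far as the arm can. A call with a gripper value outside its range is refused whole. "jaw" is the closure in counts, from 0 (fully open) to 255 (shut), set as the call begins (left out, the last holds). The fingers move at their own pace and stop on an object; the grip force is fixed at half the most. Time passes only in rows, so rows that do not move let the fingers close. It gives the time, the measured TCP pose, the force and the opening at its end, in the units of the state.
- status.get_obs(): the state, without advancing time (a new reading comes with each control period).
- viewer.capture(name): name is "scene" or "top"; returns the picture (480x640x3 uint8, red, green, blue); there is no depth.
- viewer.camera_params(name): a dict with "fov_y" (degrees; the focal length in pixels is half the picture's height over the tangent of half this angle, whatever the lens; pixels are square), "cx", "cy" (the principal point, pixels), "rvec" (rotation vector, rad) and "tvec" (3), from world to camera coordinates, as OpenCV has them. Camera axes: x right, y down, z forward; pixel columns grow to the right and rows downward; lengths in mm; the calibration is good to about 2 mm. A picture is of the moment at which its call begins. camera_params takes no time and is no camera call.
- ticket.close_job(): hands the job in, once; it reports no verdict.
The state is a dict: "time": time; "joint_positions": joint angles; "dq": joint speeds; "tau": joint torques, N m; "tool_pos": TCP position; "tcp_rot": TCP orientation; "contact_force": force on the tool from outside, world axes, zero at the start; "moment": the same for the moment, N m; "grip_width": finger opening in mm.
Only numpy, scipy, OpenCV 4.12 (cv2) and the standard library are available. Lean on these libraries where they do the work, as an engineer would, in place of code of your own. Each camera call takes 0.05 s, during which the arm holds its last target.

## Working session

There is one attempt and no reset: what is moved stays moved. The work goes in short steps, Python scripts to look and compute and a tool call to move; the robot and the scene stay as the last step left them, time stands still between calls to the robot, and variables do not carry over. Pictures are saved under pics/ and viewed, and the job is handed in when it is done.

Besides the shell and the picture viewer there is one more tool, called after "Call:" as name([rows], argument=value, ...), one row to a line, values as JSON. play_rows: Moves the arm, as the interface text tells. Its arguments: {"type":"object","properties":{"commands":{"type":"array"},"jaw":{"type":"number"}},"required":["commands"]}

```bash
ls; mkdir -p pics; python3 - <<'E'
from plant import status, viewer
import cv2
print(status.get_obs())
for n in("scene","top"):
    print(n,viewer.camera_params(n))
    cv2.imwrite(f"pics/{n}0.png",viewer.capture(n)[:,:,::-1])
E
```

```text
pics
{'time': 0.0, 'joint_positions': array([ 1.02704225e+00,  3.42733825e-01,  1.52501264e+00,  1.47518228e-05,
        1.27539707e+00, -1.46002903e-01]), 'dq': array([ 0.00093919, -0.00100219,  0.00020629, -0.00029781, -0.00014393,
        0.00075095]), 'tau': array([-1.27843330e-03, -4.31239164e+01, -2.44216543e+01,  7.17010559e-02,
        5.58729633e-02, -1.11379027e-04]), 'tool_pos': array([203.26691558, 483.91055594, 404.04051685]), 'tcp_rot': array([-3.14006033e+00, -2.39584917e-04,  2.74383699e+00]), 'contact_force': array([ 0.45237955, -0.41934872, -0.45826434]), 'moment': array([ 0.00699516, -0.03668966, -0.00792908]), 'grip_width': 92.06362785243564}
scene {'fov_y': 55.83596006041862, 'cx': 322.90676730094157, 'cy': 233.56644378813692, 'rvec': array([ 2.27849917, -0.7193998 ,  0.30960743]), 'tvec': array([-268.8713478 ,  437.87197665,  541.25642824])}
top {'fov_y': 50.85566034336388, 'cx': 322.86202507821884, 'cy': 241.8836961417844, 'rvec': array([ 2.19663313, -2.14222754,  0.118073  ]), 'tvec': array([241.25032706, 509.52983527, 933.25574646])}
```

```bash
cat > h.py <<'E'
import numpy as np, cv2
from scipy.spatial.transform import Rotation as Ro
from plant import status, viewer
def cam(n):
    p=viewer.camera_params(n); f=240/np.tan(np.radians(p['fov_y'])/2)
    K=np.array([[f,0,p['cx']],[0,f,p['cy']],[0,0,1.]])
    return K,np.array(p['rvec'],float),np.array(p['tvec'],float)
def ray(n,uv):
    K,r,t=cam(n); R=cv2.Rodrigues(r)[0]
    d=R.T@np.linalg.inv(K)@np.array([uv[0],uv[1],1.]); return -R.T@t,d/np.linalg.norm(d)
def onz(n,uv,z):
    o,d=ray(n,uv); return o+d*(z-o[2])/d[2]
def proj(n,P):
    K,r,t=cam(n); return cv2.projectPoints(np.array(P,float).reshape(-1,3),r,t,K,None)[0].reshape(-1,2)
def two(a,b):
    (o1,d1),(o2,d2)=ray("scene",a),ray("top",b)
    A=np.stack([d1,-d2],1); s=np.linalg.lstsq(A,o2-o1,rcond=None)[0]
    p,q=o1+d1*s[0],o2+d2*s[1]; return (p+q)/2,np.linalg.norm(p-q)
def snap(n,name):
    im=viewer.capture(n)[:,:,::-1].copy(); cv2.imwrite(f"pics/{name}.png",im); return im
def crop(im,x,y,w,h,s,name):
    cv2.imwrite(f"pics/{name}.png",cv2.resize(im[y:y+h,x:x+w],None,fx=s,fy=s,interpolation=cv2.INTER_CUBIC))
E
python3 - <<'E'
from h import *
print(proj("top",[[0,0,0],[300,0,0],[300,300,0],[600,0,0],[600,300,0]]))
print(ray("top",(320,240)),ray("scene",(320,240)))
t=cv2.imread("pics/top0.png"); s=cv2.imread("pics/scene0.png")
crop(t,240,150,130,130,5,"t_bin"); crop(t,280,260,120,110,6,"t_scoop"); crop(t,290,120,100,80,6,"t_lid"); crop(t,160,200,90,90,6,"t_bas")
crop(s,290,195,150,100,5,"s_bin"); crop(s,200,290,150,70,5,"s_scoop")
E
```

```text
[[453.35635142 517.49265973]
 [453.00841952 352.44528405]
 [296.03554911 348.578709  ]
 [452.6823859  197.78572839]
 [300.6532323  193.91003142]]
(array([403.10509988, 256.64370823, 980.01476883]), array([ 0.10803824,  0.0029543 , -0.99414235])) (array([ 174.57130859, -203.90551302,  696.36886109]), array([ 0.40045893,  0.56061873, -0.72480293]))
```

```bash
python3 - <<'E'
import cv2,numpy as np
def pad(f):
    i=cv2.imread(f"pics/{f}.png"); return i
E
cat > m0.py <<'E'
from h import *
t=cv2.imread("pics/top0.png"); s=cv2.imread("pics/scene0.png")
def yel(im,n,box):
    x,y,w,h=box; hsv=cv2.cvtColor(im,cv2.COLOR_BGR2HSV); m=cv2.inRange(hsv,(22,120,90),(36,255,255)); z=np.zeros_like(m); z[y:y+h,x:x+w]=m[y:y+h,x:x+w]
    cs=cv2.findContours(z,cv2.RETR_EXTERNAL,cv2.CHAIN_APPROX_NONE)[0]; c=max(cs,key=cv2.contourArea)
    c=cv2.convexHull(c)
    a=cv2.approxPolyDP(c,2.0,True).reshape(-1,2); print(n,a.tolist()); return a
yel(t,"top",(245,155,115,115)); yel(s,"scene",(295,200,70,95))
bl,br,fr,fl=(252.6,198),(289.6,164.4),(350.4,233.6),(316,266)
B=[onz("top",p,z) for p,z in((bl,55),(br,55),(fr,17),(fl,17))]
for b in B: print(b.round(1))
mb=(B[0]+B[1])/2; mf=(B[2]+B[3])/2; d=(mb-mf)[:2]; print("yaw",np.degrees(np.arctan2(d[1],d[0])),"len",np.linalg.norm(d),"width",np.linalg.norm(B[0]-B[1]),np.linalg.norm(B[2]-B[3]))
# red cap, dark lugs
def blob(im,m,box):
    x,y,w,h=box; k=m[y:y+h,x:x+w]; n,l,st,c=cv2.connectedComponentsWithStats(k)
    return [(st[i,4],(c[i]+[x,y]).round(1).tolist()) for i in range(1,n) if st[i,4]>15]
g=cv2.cvtColor(t,cv2.COLOR_BGR2HSV)
m=cv2.inRange(g,(0,0,0),(180,255,100)); print(blob(t,m,(300,125,75,68)))
m2=cv2.inRange(g,(0,0,150),(180,60,255))
m2=cv2.morphologyEx(m2,cv2.MORPH_CLOSE,np.ones((3,3)))
z=np.zeros_like(m2); z[120:196,300:375]=m2[120:196,300:375]
c=max(cv2.findContours(z,0,1)[0],key=cv2.contourArea); print("lid el",cv2.fitEllipse(cv2.convexHull(c)))
E
python3 m0.py
```

```text
top [[288, 164], [332, 208], [350, 231], [350, 234], [316, 266], [252, 198]]
scene [[314, 204], [358, 210], [344, 290], [297, 282], [300, 249]]
[578.9 386.6  55. ]
[644.5 319.9  55. ]
[521.6 201.4  17. ]
[457.7 265.9  17. ]
yaw 44.4138194615927 len 170.8914572520534 width 93.51910411851347 90.7967426893013
[(np.int32(333), [308.4, 134.1]), (np.int32(194), [370.7, 137.3]), (np.int32(94), [347.2, 136.3]), (np.int32(80), [332.8, 176.8]), (np.int32(64), [370.1, 188.6])]
lid el ((339.572509765625, 159.425048828125), (63.154869079589844, 64.56455993652344), 95.897705078125)
```

```bash
python3 - <<'E'
from h import *
S=lambda x,y:(290+x/5,195+y/5)
for a,b in [(S(122,48),(252.6,198)),(S(345,78),(289.6,164.4)),(S(278,472),(350.4,233.6)),(S(36,438),(316,266))]:
    p,e=two(a,b); print(p.round(1),round(e,1))
print("scene rays on z")
for a,z in [(S(122,48),55),(S(345,78),55),(S(278,472),0),(S(36,438),0)]: print(onz("scene",a,z).round(1))
# fillet edge & sinks from top
T=lambda x,y,o,s:(o[0]+x/s,o[1]+y/s)
for q in [(260,213),(190,273),(318,277),(255,338),(352,367)]:
    print("sink",onz("top",T(*q,(240,150),5),21).round(1))
print("lid: lugs")
lc=onz("top",(339.57,159.43),3);print("lidc",lc.round(1))
# lug tops px (t_lid crop 6, o=(290,120))
for q in [((362,50),(330,155)),((273,290),(245,390))]:
    pass
print("lug a top mid",onz("top",(347.2,136.3),26).round(1),"b",onz("top",(332.8,176.8),26).round(1), "hub", onz("top",T(302,225,(290,120),6),18).round(1))
print("rod tip", onz("top",T(200,267,(160,200),6),128).round(1),"rod base",onz("top",T(305,305,(160,200),6),10).round(1),"rim c",onz("top",T(263,290,(160,200),6),72).round(1))
o=(280,260)
for nm,q,z in [("lipR",(288,640),2),("backL",(318,258),34),("backR",(500,440),34),("tipL",(115,460),2),("hend",(655,110),59),("hfront",(470,290),50),("lipLc?",(160,510),2)]:
    print(nm,onz("top",T(*q,o,6),z).round(1))
E
```

```text
[580.1 386.8  51.5] 1.2
[646.9 319.6  50.1] 2.5
[ 5.242e+02  2.001e+02 -4.000e-01] 1.1
[ 4.580e+02  2.664e+02 -3.000e-01] 1.4
scene rays on z
[578.5 383.3  55. ]
[644.5 315.2  55. ]
[524.5 199.6   0. ]
[457.3 266.5   0. ]
sink [597.9 315.8  21. ]
sink [573.8 342.   21. ]
sink [573.5 292.7  21. ]
sink [549.1 316.2  21. ]
sink [538.9 278.7  21. ]
lid: lugs
lidc [670.7 224.9   3. ]
lug a top mid [710.8 211.8  26. ] b [629.8 237.9  26. ] hub [670.5 224.   18. ]
rod tip [482.6 473.5 128. ] rod base [482.2 469.2  10. ] rim c [481.3 468.4  72. ]
lipR [267.9 238.2   2. ]
backL [388.6 232.3  34. ]
backR [334.3 174.9  34. ]
tipL [322.7 294.6   2. ]
hend [436.2 131.6  59. ]
hfront [380.4 186.2  50. ]
lipLc? [307.4 279.9   2. ]
```

```bash
python3 - <<'E'
from h import *
t=cv2.imread("pics/top0.png"); s=cv2.imread("pics/scene0.png")
crop(t,150,180,190,210,3.8,"t_mid"); crop(s,150,160,190,150,4.2,"s_mid")
print(proj("top",[[361,351,106],[482,469,130],[546,289,0]]))
E
```

```text
[[264.40807028 318.19803759]
 [195.65872652 244.79516596]
 [305.45441871 221.16946149]]
```

```bash
python3 - <<'E'
from h import *
T=lambda x,y:(150+x/3.8,180+y/3.8)
S=lambda x,y:(150+x/4.2,160+y/4.2)
for n,a,b in [("irontip",S(537,137),T(342,208)),("collar",S(530,175),T(378,238)),("ironmid",S(508,298),T(478,345)),("boxF",S(305,470),T(565,600)),("boxB",S(390,240),T(345,388)),("boxL",S(150,222),T(175,560)),("botcap",S(632,110),T(280,60)),("rod",S(422,52),T(165,245)),("boxN",S(50,447),T(395,795))]:
    p,e=two(a,b); print(n,p.round(1),round(e,1))
E
```

```text
irontip [502.1 397.6 115.1] 1.5
collar [488.9 381.8 109.7] 2.5
ironmid [444.6 334.8  93. ] 3.1
boxF [327.3 292.2  96.9] 2.4
boxB [421.2 396.3  93.3] 1.5
boxL [338.8 472.1  90.1] 5.9
botcap [579.4 437.9  67.5] 0.3
rod [483.3 474.2 124. ] 0.6
boxN [243.4 364.2  97.5] 6.2
```

```bash
cat >> h.py <<'E'
def st():
    o=status.get_obs(); y=np.degrees(o['tcp_rot'][2]); print("t %.2f"%o['time'],"tcp",o['tool_pos'].round(1),"rpy",np.degrees(o['tcp_rot']).round(2),"F",o['contact_force'].round(1),"M",o['moment'].round(2),"w %.1f"%o['grip_width'],"q",o['joint_positions'].round(2)); return o
def plan(x,y,z,yaw=None,step=48):
    "rows from the present pose to the target, one vector; yaw deg"
    o=st(); p=o['tool_pos']; a=np.degrees(o['tcp_rot'][2]); yaw=a if yaw is None else yaw
    d=np.array([x,y,z])-p; tw=-((yaw-a+180)%360-180)
    n=int(max(np.ceil(np.linalg.norm(d)/step),np.ceil(abs(tw)/8.5),1))
    for i in range(n):
        b=np.radians(a-tw/n*i); u=d/n/1000
        print("[%.4f,%.4f,%.4f] tw %.2f"%(u[0]*np.cos(b)+u[1]*np.sin(b), u[0]*np.sin(b)-u[1]*np.cos(b), -u[2], tw/n))
E
python3 -c "
from h import *
plan(409.8,157.6,330,136.3)"
```

```text
t 0.10 tcp [203.3 483.9 404.1] rpy [-1.7992e+02 -1.0000e-02  1.5721e+02] F [ 0.5 -0.1 -0.6] M [-0.04  0.05 -0.01] w 92.2 q [ 1.03  0.34  1.52 -0.    1.28 -0.15]
[-0.0352,-0.0245,0.0082] tw 2.32
[-0.0362,-0.0231,0.0082] tw 2.32
[-0.0371,-0.0216,0.0082] tw 2.32
[-0.0379,-0.0201,0.0082] tw 2.32
[-0.0387,-0.0185,0.0082] tw 2.32
[-0.0394,-0.0169,0.0082] tw 2.32
[-0.0401,-0.0153,0.0082] tw 2.32
[-0.0407,-0.0137,0.0082] tw 2.32
[-0.0412,-0.0120,0.0082] tw 2.32
```

Call:
play_rows([
  {"offset": [-0.035,-0.0245,0.008],"twist": 2.3},
  {"offset": [-0.036,-0.023,0.008],"twist": 2.3},
  {"offset": [-0.037,-0.0215,0.008],"twist": 2.3},
  {"offset": [-0.038,-0.02,0.008],"twist": 2.3},
  {"offset": [-0.0385,-0.0185,0.008],"twist": 2.3},
], jaw=0)

```text
time: 0.6
tool_pos: [318.3, 301.9, 364.3]
tcp_rot: [-3.141, -0.0, 2.542]
contact_force: [1.7, 0.5, 0.1]
grip_width: 91.6
```

Call:
play_rows([
  {"offset": [-0.0395,-0.017,0.008],"twist": 2.3},
  {"offset": [-0.04,-0.0155,0.008],"twist": 2.3},
  {"offset": [-0.0405,-0.0135,0.008],"twist": 2.3},
  {"offset": [-0.041,-0.012,0.008],"twist": 2.3},
  {"offset": [0,0,0],"twist": 0},
])

```text
time: 1.1
tool_pos: [411.7, 155.4, 331.7]
tcp_rot: [-3.14, 0.0, 2.376]
contact_force: [-0.0, 0.6, 0.3]
grip_width: 92.0
```

```bash
python3 -c "
from h import *
plan(409.8,157.6,209,136.3)"
```

```text
t 1.10 tcp [411.7 155.4 331.7] rpy [-1.7992e+02  2.0000e-02  1.3615e+02] F [-0.   0.6  0.3] M [-0.03  0.04  0.05] w 92.0 q [ 0.19  0.27  1.85 -0.    1.02 -0.62]
[0.0010,0.0001,0.0409] tw -0.05
[0.0010,0.0001,0.0409] tw -0.05
[0.0010,0.0001,0.0409] tw -0.05
```

Call:
play_rows([
  {"offset": [0.001,0,0.041],"twist": 0},
  {"offset": [0.001,0,0.041],"twist": 0},
  {"offset": [0.001,0,0.041],"twist": 0},
  {"offset": [0,0,0],"twist": 0},
])

```text
time: 1.5
tool_pos: [405.4, 161.1, 205.9]
tcp_rot: [-3.133, -0.006, 2.383]
contact_force: [-0.4, -0.6, 0.0]
grip_width: 91.9
```

```bash
python3 -c "
from h import *
st()
t=snap('top','t1');s=snap('scene','s1')
crop(t,280,230,160,150,5,'t1c');crop(s,180,200,200,160,4,'s1c')"
```

```text
t 1.50 tcp [405.4 161.1 205.9] rpy [-179.52   -0.35  136.55] F [-0.4 -0.6  0. ] M [-0.05  0.07  0.01] w 91.9 q [ 0.2   0.48  2.    0.    0.68 -0.61]
```

Call:
play_rows([
  {"offset": [0,0,0],"twist": 0},
])

```text
time: 1.7
tool_pos: [408.3, 161.4, 211.6]
tcp_rot: [3.139, 0.002, 2.383]
contact_force: [-0.0, 0.5, 0.8]
grip_width: 91.5
```

Call:
play_rows([
  {"offset": [0,0,0],"twist": 0},
  {"offset": [0,0,0],"twist": 0},
  {"offset": [0,0,0],"twist": 0},
  {"offset": [0,0,0],"twist": 0},
], jaw=255)

```text
time: 2.1
tool_pos: [407.7, 160.9, 210.2]
tcp_rot: [3.141, 0.0, 2.382]
contact_force: [-0.3, 0.3, 0.5]
grip_width: 64.5
```

Call:
play_rows([
  {"offset": [0,0,0],"twist": 0},
  {"offset": [0,0,0],"twist": 0},
  {"offset": [0,0,0],"twist": 0},
  {"offset": [0,0,0],"twist": 0},
  {"offset": [0,0,0],"twist": 0},
])

```text
time: 2.6
tool_pos: [407.7, 160.9, 209.7]
tcp_rot: [-3.142, -0.0, 2.383]
contact_force: [0.5, -0.4, 0.9]
grip_width: 24.3
```

Call:
play_rows([
  {"offset": [0,0,0],"twist": 0},
  {"offset": [0,0,0],"twist": 0},
])

```text
time: 2.8
tool_pos: [407.6, 160.9, 209.7]
tcp_rot: [-3.142, -0.0, 2.383]
contact_force: [0.0, -0.5, 0.1]
grip_width: 17.8
```

Call:
play_rows([
  {"offset": [0,0,-0.02],"twist": 0},
  {"offset": [0,0,-0.03],"twist": 0},
  {"offset": [0,0,-0.03],"twist": 0},
  {"offset": [-0.02,0,-0.02],"twist": 0},
  {"offset": [0,0,0],"twist": 0},
])

```text
time: 3.3
tool_pos: [423.9, 146.6, 312.2]
tcp_rot: [3.136, 0.005, 2.382]
contact_force: [1.2, 0.9, -2.3]
grip_width: 17.9
```

```bash
python3 -c "
from h import *
st()
t=snap('top','t2');s=snap('scene','s2')
crop(t,280,230,160,150,5,'t2c');crop(s,180,200,200,160,4,'s2c')"
```

```text
t 3.30 tcp [423.9 146.6 312.2] rpy [179.69   0.26 136.46] F [ 1.2  0.9 -2.3] M [-0.07 -0.06 -0.03] w 17.9 q [ 0.16  0.31  1.86 -0.    0.96 -0.65]
```

```bash
python3 - <<'E'
from h import *
T=lambda x,y:(280+x/5,230+y/5)
S=lambda x,y:(180+x/4,200+y/4)
for n,a,b in [("lipL",S(207,288),T(125,507)),("lipR",S(150,445),T(290,678)),("bkL",S(418,262),T(316,317))]:
    p,e=two(a,b); print(n,p.round(1),round(e,1))
E
```

```text
lipL [339.1 281.4  99.2] 1.8
lipR [283.2 223.1  99. ] 0.6
bkL [406.2 218.3 132.2] 0.7
```

```bash
python3 -c "
from h import *
plan(372.5,118,312,44.4)"
```

```text
t 3.40 tcp [421.8 147.  309.3] rpy [-1.7999e+02 -2.0000e-02  1.3645e+02] F [ 0.2  0.7 -1.5] M [-0.17 -0.03 -0.01] w 17.9 q [ 0.16  0.31  1.87  0.    0.96 -0.65]
[0.0014,-0.0050,-0.0002] tw 8.37
[0.0007,-0.0052,-0.0002] tw 8.37
[-0.0001,-0.0052,-0.0002] tw 8.37
[-0.0008,-0.0051,-0.0002] tw 8.37
[-0.0016,-0.0050,-0.0002] tw 8.37
[-0.0023,-0.0047,-0.0002] tw 8.37
[-0.0029,-0.0043,-0.0002] tw 8.37
[-0.0035,-0.0038,-0.0002] tw 8.37
[-0.0040,-0.0033,-0.0002] tw 8.37
[-0.0045,-0.0027,-0.0002] tw 8.37
[-0.0048,-0.0020,-0.0002] tw 8.37
```

Call:
play_rows([
  {"offset": [0.0015,-0.005,0],"twist": 8.4},
  {"offset": [0.0005,-0.005,0],"twist": 8.4},
  {"offset": [0,-0.005,0],"twist": 8.4},
  {"offset": [-0.001,-0.005,0],"twist": 8.4},
  {"offset": [-0.0015,-0.005,0],"twist": 8.4},
])

```text
time: 3.9
tool_pos: [399.0, 134.2, 308.0]
tcp_rot: [-3.138, 0.0, 1.644]
contact_force: [0.5, 0.2, -1.6]
grip_width: 17.8
```

Call:
play_rows([
  {"offset": [-0.0025,-0.0045,0],"twist": 8.4},
  {"offset": [-0.003,-0.0045,0],"twist": 8.4},
  {"offset": [-0.0035,-0.004,0],"twist": 8.4},
  {"offset": [-0.004,-0.0035,0],"twist": 8.4},
  {"offset": [-0.0045,-0.0025,0],"twist": 8.4},
])

```text
time: 4.4
tool_pos: [376.2, 120.9, 308.1]
tcp_rot: [-3.138, 0.003, 0.911]
contact_force: [-0.1, 1.6, -1.1]
grip_width: 17.7
```

Call:
play_rows([
  {"offset": [-0.005,-0.002,0.01],"twist": 8},
  {"offset": [0,0,0.03],"twist": 0},
  {"offset": [0,0,0.02],"twist": 0},
  {"offset": [0,0,0],"twist": 0},
])

```text
time: 4.8
tool_pos: [370.8, 118.1, 246.7]
tcp_rot: [-3.136, 0.007, 0.777]
contact_force: [-0.9, -0.1, -0.8]
grip_width: 17.6
```

```bash
python3 -c "
from h import *
plan(372.5,118,221,44.4)
t=snap('top','t3');s=snap('scene','s3')
crop(t,270,150,160,160,4.5,'t3c');crop(s,250,190,200,160,4,'s3c')"
```

```text
t 4.80 tcp [370.8 118.1 246.7] rpy [-179.68    0.39   44.52] F [-0.9 -0.1 -0.8] M [-0.13  0.18  0.03] w 17.6 q [0.11 0.33 2.08 0.   0.74 0.9 ]
[0.0011,0.0012,0.0257] tw 0.12
```

```bash
python3 - <<'E'
from h import *
T=lambda x,y:(270+x/4.5,150+y/4.5)
S=lambda x,y:(250+x/4,190+y/4)
for n,a,b in [("rackBL",S(485,243),T(370,228)),("cardtop1",S(508,248),T(425,215)),("cardtopfar",S(752,280),T(618,35)),("frontL",S(470,450),T(548,435)),("lipL",(0,0),(0,0))][:4]:
    p,e=two(a,b); print(n,p.round(1),round(e,1))
print("lip L,R at z35", onz("top",T(237,540),35).round(1), onz("top",T(378,410),35).round(1))
E
```

```text
rackBL [577.2 201.   75.5] 5.7
cardtop1 [577.4 181.9  90. ] 0.9
cardtopfar [653.2 105.3  90.7] 0.6
frontL [500.3 123.6  61.9] 15.1
lip L,R at z35 [449.5 253.   35. ] [505.3 195.4  35. ]
```

Call:
play_rows([
  {"offset": [0.001,0.0012,0.013],"twist": 0.5},
  {"offset": [0,0,0.013],"twist": 0},
  {"offset": [0.008,0,0],"twist": 0},
  {"offset": [0.008,0,0],"twist": 0},
  {"offset": [0.003,0,0],"twist": 0},
])

```text
time: 5.4
tool_pos: [385.3, 130.2, 223.5]
tcp_rot: [-3.136, 0.012, 0.77]
contact_force: [-16.9, -21.2, 6.7]
grip_width: 17.9
```

```bash
python3 -c "
from h import *
st()
t=snap('top','t4')
crop(t,270,150,160,160,4.5,'t4c')"
```

```text
t 5.40 tcp [385.3 130.2 223.5] rpy [-179.7     0.69   44.13] F [-16.9 -21.2   6.7] M [-3.73  2.97 -0.18] w 17.9 q [ 0.14  0.4   2.06 -0.    0.69  0.94]
```

Call:
play_rows([
  {"offset": [0.003,0,-0.006],"twist": 0},
  {"offset": [0.003,0,-0.007],"twist": 0},
  {"offset": [0.003,0,-0.006],"twist": 0},
])

```text
time: 5.75
tool_pos: [393.1, 136.9, 243.3]
tcp_rot: [-3.139, 0.006, 0.769]
contact_force: [-6.8, -6.7, 1.6]
grip_width: 17.9
```

Call:
play_rows([
  {"offset": [0.003,0,-0.006],"twist": 0},
  {"offset": [0.003,0,-0.006],"twist": 0},
])

```text
time: 5.95
tool_pos: [398.5, 141.7, 255.7]
tcp_rot: [-3.141, 0.002, 0.769]
contact_force: [-2.2, -1.0, -1.2]
grip_width: 17.7
```

```bash
python3 -c "
from h import *
st()
t=snap('top','t5')
crop(t,270,150,160,160,4.5,'t5c')"
```

```text
t 5.95 tcp [398.5 141.7 255.7] rpy [-1.7995e+02  1.0000e-01  4.4050e+01] F [-2.2 -1.  -1.2] M [-0.49  0.84  0.09] w 17.7 q [ 0.16  0.36  1.99 -0.    0.79  0.96]
```

Call:
play_rows([
  {"offset": [0.005,0,-0.006],"twist": 0},
  {"offset": [0.005,0,-0.006],"twist": 0},
  {"offset": [0.005,0,-0.005],"twist": 0},
  {"offset": [0,0,0],"twist": 0},
])

```text
time: 6.4
tool_pos: [410.0, 152.3, 272.6]
tcp_rot: [3.141, -0.001, 0.769]
contact_force: [-2.1, -2.5, -0.5]
grip_width: 17.7
```

```bash
python3 -c "
from h import *
st()
t=snap('top','t6');s=snap('scene','s6')
crop(t,270,150,160,160,4.5,'t6c');crop(s,180,190,200,160,4,'s6c')"
```

```text
t 6.40 tcp [410.  152.3 272.6] rpy [ 1.7996e+02 -4.0000e-02  4.4050e+01] F [-2.1 -2.5 -0.5] M [-0.52  0.7   0.12] w 17.7 q [ 0.18  0.35  1.94 -0.    0.85  0.98]
```

```bash
python3 - <<'E'
from h import *
T=lambda x,y:(150+x/3.8,180+y/3.8)
S=lambda x,y:(150+x/4.2,160+y/4.2)
o=np.array([490.4,233.5]);d=np.array([.7143,.7]);r=np.array([.7,-.7143])
for n,a,b in [("ringR",S(545,320),T(516,328)),("ringL",S(457,325),T(450,380)),("ringTop",S(505,303),T(480,350)),("low R",S(513,470),T(590,420)),("irontip",S(537,137),T(342,208)),("collar",S(530,175),T(378,238))]:
    p,e=two(a,b); print(n,p.round(1),round(e,1),"s,lat",(p[:2]-o)@d,(p[:2]-o)@r)
E
```

```text
ringR [453.1 317.8  88.3] 3.1 s,lat 32.38140880866687 -86.33956236920326
ringL [427.1 349.9  73.2] 0.3 s,lat 36.30048546507694 -127.45492147050415
ringTop [442.3 333.9  91.8] 3.1 s,lat 35.93806660505107 -105.34477276960332
low R [412.1 283.3  46.7] 4.0 s,lat -21.06901327984553 -90.31601391509037
irontip [502.1 397.6 115.1] 1.5 s,lat 123.2285185533955 -109.06779351903565
collar [488.9 381.8 109.7] 2.5 s,lat 102.7111860164627 -106.98104938104053
```

Call:
play_rows([
  {"offset": [-0.002,0,-0.011],"twist": 0},
  {"offset": [0,0,-0.012],"twist": 0},
  {"offset": [0.02,0,0],"twist": 0},
  {"offset": [0.026,0,0],"twist": 0},
  {"offset": [0,0,0],"twist": 0},
])

```text
time: 7.0
tool_pos: [443.4, 183.8, 296.0]
tcp_rot: [3.14, -0.005, 0.769]
contact_force: [-0.2, -0.1, -1.3]
grip_width: 17.7
```

```bash
python3 -c "
from h import *
st()
t=snap('top','t7')
crop(t,250,150,160,160,4.5,'t7c')"
```

```text
t 7.00 tcp [443.4 183.8 296. ] rpy [179.89  -0.29  44.03] F [-0.2 -0.1 -1.3] M [-0.17  0.18 -0.02] w 17.7 q [0.23 0.38 1.8  0.   0.95 1.03]
```

```bash
python3 - <<'E'
from h import *
T=lambda x,y:(250+x/4.5,150+y/4.5)
o=np.array([490.4,233.5]);d=np.array([.7143,.7]);r=np.array([.7,-.7143])
for n,q,z in [("lipL",(235,420),32),("lipR",(372,292),32),("s5 near L",(268,375),21),("s5 nearR",(317,330),21),("TCP",None,0)]:
    p=onz("top",T(*q),z) if q else np.array([443.4,183.8,0])
    print(n,p.round(1),"s,lat",((p[:2]-o)@d).round(1),((p[:2]-o)@r).round(1))
E
```

```text
lipL [499.  292.8  32. ] s,lat 47.6 -36.4
lipR [554.7 236.6  32. ] s,lat 48.1 42.8
s5 near L [519.6 279.8  21. ] s,lat 53.3 -12.6
s5 nearR [539.5 259.5  21. ] s,lat 53.2 15.8
TCP [443.4 183.8   0. ] s,lat -68.4 2.6
```

Call:
play_rows([
  {"offset": [-0.006,-0.003,0.008],"twist": 0},
  {"offset": [0,0,0.01],"twist": 0},
  {"offset": [0,0,0.009],"twist": 0},
  {"offset": [0,0,0.004],"twist": 0},
])

```text
time: 7.45
tool_pos: [434.5, 180.0, 262.9]
tcp_rot: [-3.141, 0.001, 0.768]
contact_force: [-1.9, -1.6, 3.9]
grip_width: 18.1
```

```bash
python3 -c "
from h import *
st()
t=snap('top','t8')
crop(t,250,150,160,160,4.5,'t8c')"
```

```text
t 7.45 tcp [434.5 180.  262.9] rpy [-1.7997e+02  5.0000e-02  4.3980e+01] F [-1.9 -1.6  3.9] M [-0.03  0.17 -0.01] w 18.1 q [ 0.23  0.42  1.86 -0.    0.86  1.03]
```

Call:
play_rows([
  {"offset": [0.006,0,0.004],"twist": 0},
  {"offset": [0.006,0,0.005],"twist": 0},
  {"offset": [0.005,0,0.005],"twist": 0},
  {"offset": [0.008,0,0.004],"twist": 0},
  {"offset": [0.008,0,0.004],"twist": 0},
])

```text
time: 8.0
tool_pos: [459.2, 203.9, 241.3]
tcp_rot: [-3.142, -0.0, 0.768]
contact_force: [-2.1, -2.1, 3.7]
grip_width: 17.8
```

```bash
python3 -c "
from h import *
st()
t=snap('top','t9')
crop(t,250,150,160,160,4.5,'t9c')"
```

```text
t 8.00 tcp [459.2 203.9 241.3] rpy [-179.99   -0.     44.01] F [-2.1 -2.1  3.7] M [-0.13  0.09  0.06] w 17.8 q [0.27 0.5  1.79 0.   0.85 1.07]
```

Call:
play_rows([
  {"offset": [0.006,0,0.006],"twist": 0},
  {"offset": [0.006,0,0.007],"twist": 0},
  {"offset": [0.006,0,0.007],"twist": 0},
  {"offset": [0.008,0,0.004],"twist": 0},
  {"offset": [0.008,0,0.002],"twist": 0},
])

```text
time: 8.55
tool_pos: [483.6, 227.5, 215.1]
tcp_rot: [-3.141, 0.0, 0.768]
contact_force: [-1.5, -1.6, 1.9]
grip_width: 17.9
```

```bash
python3 -c "
from h import *
st()
t=snap('top','t10')
crop(t,250,150,160,160,4.5,'t10c')"
```

```text
t 8.55 tcp [483.6 227.5 215.1] rpy [-1.7998e+02  1.0000e-02  4.4000e+01] F [-1.5 -1.6  1.9] M [-0.08  0.15  0.01] w 17.9 q [0.3  0.58 1.72 0.   0.83 1.1 ]
```

Call:
play_rows([
  {"offset": [0.007,0,0.002],"twist": 0},
  {"offset": [0.007,0,0.001],"twist": 0},
  {"offset": [0.006,0,0],"twist": 0},
])

```text
time: 8.9
tool_pos: [497.2, 240.6, 212.8]
tcp_rot: [-3.141, 0.004, 0.769]
contact_force: [-11.0, -14.1, 10.5]
grip_width: 17.6
```

```bash
python3 -c "
from h import *
st()
t=snap('top','t11')
crop(t,250,150,110,110,6,'t11c')"
```

```text
t 8.90 tcp [497.2 240.6 212.8] rpy [-179.96    0.21   44.04] F [-11.  -14.1  10.5] M [-2.26  1.83 -0.07] w 17.6 q [ 0.31  0.61  1.67 -0.    0.86  1.12]
```

Call:
play_rows([
  {"offset": [0.004,0,0],"twist": 0},
  {"offset": [0.004,0,0],"twist": 0},
])

```text
time: 9.15
tool_pos: [500.2, 244.1, 211.3]
tcp_rot: [-3.138, 0.015, 0.769]
contact_force: [-17.7, -18.5, 8.8]
grip_width: 17.8
```

Call:
play_rows([
  {"offset": [0.004,0,0.001],"twist": 0},
  {"offset": [0.002,0,0.002],"twist": 0},
])

```text
time: 9.35
tool_pos: [504.4, 248.5, 208.0]
tcp_rot: [-3.137, 0.015, 0.769]
contact_force: [-17.1, -16.1, 6.0]
grip_width: 17.9
```

```bash
python3 -c "
from h import *
st()
t=snap('top','t12')
crop(t,250,150,110,110,6,'t12c')"
```

```text
t 9.35 tcp [504.4 248.5 208. ] rpy [-179.75    0.87   44.05] F [-17.1 -16.1   6. ] M [-2.55  2.64 -0.01] w 17.9 q [ 0.32  0.64  1.64 -0.    0.88  1.13]
```

Call:
play_rows([
  {"offset": [-0.003,0,-0.003],"twist": 0},
  {"offset": [0,0,-0.008],"twist": 0},
  {"offset": [0,0,-0.01],"twist": 0},
  {"offset": [0,0,-0.01],"twist": 0},
])

```text
time: 9.8
tool_pos: [505.7, 248.8, 241.7]
tcp_rot: [3.141, -0.001, 0.768]
contact_force: [0.1, -0.5, -3.2]
grip_width: 17.8
```

```bash
python3 -c "
from h import *
st()
t=snap('top','t13');s=snap('scene','s13')
crop(t,250,150,110,110,6,'t13c');crop(s,250,160,150,150,5,'s13c')"
```

```text
t 9.80 tcp [505.7 248.8 241.7] rpy [ 1.7999e+02 -4.0000e-02  4.4020e+01] F [ 0.1 -0.5 -3.2] M [-0.35  0.44  0.  ] w 17.8 q [0.32 0.59 1.62 0.   0.93 1.12]
```

Call:
play_rows([
  {"offset": [0,0,-0.008],"twist": 0},
  {"offset": [0,0,-0.008],"twist": 0},
  {"offset": [0,0,-0.006],"twist": 0},
  {"offset": [0,0,0],"twist": 0},
])

```text
time: 10.3
tool_pos: [505.8, 248.6, 263.9]
tcp_rot: [3.141, -0.002, 0.768]
contact_force: [-0.4, -0.1, -3.0]
grip_width: 17.7
```

```bash
python3 -c "
from h import *
st()
t=snap('top','t14');s=snap('scene','s14')
crop(t,250,150,110,110,6,'t14c')"
```

```text
t 10.30 tcp [505.8 248.6 263.9] rpy [ 1.7995e+02 -1.2000e-01  4.4000e+01] F [-0.4 -0.1 -3. ] M [-0.25  0.29 -0.  ] w 17.7 q [0.32 0.56 1.6  0.   0.98 1.12]
```

Call:
play_rows([
  {"offset": [0.004,0,0],"twist": 0},
  {"offset": [0.005,0,0.002],"twist": 0},
  {"offset": [0.003,0,0.004],"twist": 0},
  {"offset": [0,0,0.006],"twist": 0},
  {"offset": [0,0,0.006],"twist": 0},
])

```text
time: 10.9
tool_pos: [514.1, 256.8, 244.3]
tcp_rot: [3.142, 0.0, 0.768]
contact_force: [-2.4, -2.3, 1.9]
grip_width: 17.7
```

Call:
play_rows([
  {"offset": [0,0,0.005],"twist": 0},
  {"offset": [0,0,0.005],"twist": 0},
  {"offset": [0,0,0.005],"twist": 0},
])

```text
time: 11.2
tool_pos: [513.9, 256.7, 229.2]
tcp_rot: [-3.141, 0.001, 0.768]
contact_force: [-2.8, -3.5, 1.6]
grip_width: 17.8
```

```bash
python3 -c "
from h import *
st()
t=snap('top','t15');s=snap('scene','s15')
crop(t,250,150,110,110,6,'t15c')"
```

```text
t 11.20 tcp [513.9 256.7 229.2] rpy [-1.7998e+02  3.0000e-02  4.4000e+01] F [-2.8 -3.5  1.6] M [-0.22  0.3   0.01] w 17.8 q [0.33 0.62 1.6  0.   0.93 1.13]
```

Call:
play_rows([
  {"offset": [0,0,-0.01],"twist": 0},
  {"offset": [0,0,-0.02],"twist": 0},
  {"offset": [0,0,-0.03],"twist": 0},
  {"offset": [0,0,-0.03],"twist": 0},
  {"offset": [0,0,-0.02],"twist": 0},
])

```text
time: 11.8
tool_pos: [514.2, 257.1, 342.6]
tcp_rot: [3.14, -0.003, 0.768]
contact_force: [-0.3, 0.2, -2.2]
grip_width: 17.8
```

Call:
play_rows([
  {"offset": [0,0,-0.008],"twist": 0},
  {"offset": [0,0,0],"twist": 0},
])

```text
time: 12.0
tool_pos: [514.1, 257.0, 348.9]
tcp_rot: [3.141, -0.002, 0.768]
contact_force: [1.2, -0.8, -3.1]
grip_width: 17.3
```

```bash
python3 -c "
from h import *
st()
t=snap('top','t16');s=snap('scene','s16')
crop(t,220,130,110,110,6,'t16c'); crop(s,280,120,120,130,5,'s16c')
print(proj('top',[[195,386,194],[261,318,150],[225,302,194]]))"
```

```text
t 12.00 tcp [514.1 257.  348.9] rpy [ 1.7995e+02 -1.3000e-01  4.4020e+01] F [ 1.2 -0.8 -3.1] M [-0.21  0.3  -0.  ] w 17.3 q [0.33 0.48 1.47 0.   1.19 1.13]
[[230.66154627 431.73214713]
 [279.65781998 382.87850503]
 [287.11962468 412.56125683]]
```

Call:
play_rows([
  {"offset": [-0.005,-0.008,0],"twist": 0},
  {"offset": [-0.012,-0.019,0],"twist": 0},
  {"offset": [-0.018,-0.029,0],"twist": 0},
  {"offset": [-0.021,-0.034,0],"twist": 0},
  {"offset": [-0.021,-0.034,0],"twist": 0},
])

```text
time: 12.6
tool_pos: [370.4, 292.4, 346.5]
tcp_rot: [-3.141, 0.002, 0.767]
contact_force: [-0.2, 0.5, -1.8]
grip_width: 17.6
```

Call:
play_rows([
  {"offset": [-0.021,-0.034,0],"twist": 0},
  {"offset": [-0.018,-0.029,0.01],"twist": 0},
  {"offset": [-0.012,-0.019,0.015],"twist": 0},
  {"offset": [-0.007,-0.01,0.015],"twist": 0},
  {"offset": [-0.003,-0.005,0.01],"twist": 0},
])

```text
time: 13.1
tool_pos: [258.9, 319.5, 296.2]
tcp_rot: [-3.141, 0.003, 0.77]
contact_force: [0.5, 0.0, -1.9]
grip_width: 17.8
```

```bash
python3 -c "
from h import *
plan(261.4,318,290,44.0)
t=snap('top','t17');s=snap('scene','s17')
crop(t,150,210,190,170,4,'t17c'); crop(s,80,120,220,180,3.6,'s17c')"
```

```text
t 13.10 tcp [258.9 319.5 296.2] rpy [-179.97    0.19   44.09] F [ 0.5  0.  -1.9] M [-0.25  0.3  -0.  ] w 17.8 q [0.7  0.28 1.97 0.   0.9  1.5 ]
[0.0007,0.0029,0.0062] tw 0.09
```

Call:
play_rows([
  {"offset": [0,0,0.003],"twist": 0},
  {"offset": [0,0,0],"twist": 0},
])

```text
time: 13.4
tool_pos: [261.5, 319.9, 294.8]
tcp_rot: [-3.142, -0.0, 0.768]
contact_force: [-0.3, 0.1, -2.9]
grip_width: 17.6
```

Call:
play_rows([
  {"offset": [0,0,0.004],"twist": 0},
  {"offset": [0,0,0.002],"twist": 0},
])

```text
time: 13.6
tool_pos: [261.6, 319.8, 289.4]
tcp_rot: [3.141, -0.001, 0.767]
contact_force: [-3.3, -2.8, 8.4]
grip_width: 17.7
```

Heel touched the box top (Fz +8). Release slightly so that the scoop settles flat.

Call:
play_rows([
  {"offset": [0,0,-0.004],"twist": 0},
  {"offset": [0,0,0],"twist": 0},
  {"offset": [0,0,0],"twist": 0},
  {"offset": [0,0,0],"twist": 0},
], jaw=165)

```text
time: 14.0
tool_pos: [261.4, 319.9, 292.8]
tcp_rot: [3.142, -0.001, 0.768]
contact_force: [-0.2, 0.6, -0.0]
grip_width: 31.8
```

```bash
python3 -c "
from h import *
st()
t=snap('top','t18');s=snap('scene','s18')
crop(t,150,210,190,170,4,'t18c'); crop(s,80,160,180,140,4.3,'s18c')"
```

```text
t 14.00 tcp [261.4 319.9 292.8] rpy [ 1.8e+02 -3.0e-02  4.4e+01] F [-0.2  0.6 -0. ] M [-0.1   0.13  0.01] w 31.8 q [0.7  0.28 1.97 0.   0.89 1.5 ]
```

Call:
play_rows([
  {"offset": [0,0,-0.006],"twist": 0},
  {"offset": [0,0,-0.007],"twist": 0},
  {"offset": [0,0,0],"twist": 0},
])

```text
time: 14.4
tool_pos: [261.5, 320.2, 306.8]
tcp_rot: [3.141, -0.002, 0.768]
contact_force: [0.6, 0.8, 0.8]
grip_width: 32.0
```

Call:
play_rows([
  {"offset": [0,0,0],"twist": 0},
  {"offset": [0,0,0],"twist": 0},
  {"offset": [0,0,0],"twist": 0},
  {"offset": [0,0,0],"twist": 0},
], jaw=255)

```text
time: 14.8
tool_pos: [261.2, 319.9, 305.7]
tcp_rot: [3.142, 0.0, 0.768]
contact_force: [1.1, -0.1, 1.5]
grip_width: 18.0
```

```bash
python3 - <<'E'
from h import *
st()
T=lambda x,y:(150+x/4,210+y/4)
ax=np.array([482.5,471.]);d=np.array([.716,.698]);r=np.array([.698,-.716])
for n,q,z in [("lipL",(210,463),99),("lipR",(350,333),99),("boxB",(355,290),97),("boxL",(185,462),97),("rodtip",(172,138),128),("rodbase",(243,162),10),("heelL",(342,633),131)]:
    p=onz("top",T(*q),z)[:2]; print(n,p.round(1),((p-ax)@d).round(1),((p-ax)@r).round(1))
E
```

```text
t 14.80 tcp [261.2 319.9 305.7] rpy [1.800e+02 1.000e-02 4.401e+01] F [ 1.1 -0.1  1.5] M [-0.2   0.12 -0.04] w 18.0 q [ 0.7   0.26  1.96 -0.    0.92  1.5 ]
lipL [345.2 457.8] -107.5 -86.4
lipR [402.3 400. ] -107.0 -5.1
boxB [421.  398.9] -94.3 8.7
boxL [345.2 469.1] -99.6 -94.5
rodtip [482.6 474. ] 2.2 -2.1
rodbase [482.8 469.4] -0.9 1.4
heelL [279.5 392.8] -199.9 -85.7
```

Call:
play_rows([
  {"offset": [0,0,-0.005],"twist": 0},
  {"offset": [0,0,-0.008],"twist": 0},
  {"offset": [0.002,0.003,-0.006],"twist": 0},
  {"offset": [0.006,0.006,-0.002],"twist": 0},
  {"offset": [0.01,0.008,0],"twist": 0},
])

```text
time: 15.3
tool_pos: [286.6, 320.2, 327.3]
tcp_rot: [3.141, -0.001, 0.769]
contact_force: [0.2, -0.5, -3.3]
grip_width: 17.9
```

Call:
play_rows([
  {"offset": [0.014,0.009,0],"twist": 0},
  {"offset": [0.016,0.008,0],"twist": 0},
  {"offset": [0.016,0.006,0],"twist": 0},
  {"offset": [0.014,0.003,0],"twist": 0},
  {"offset": [0.01,0.001,0],"twist": 0},
])

```text
time: 15.8
tool_pos: [356.9, 349.6, 326.3]
tcp_rot: [3.141, -0.0, 0.767]
contact_force: [-0.1, 1.0, -2.6]
grip_width: 18.1
```

```bash
python3 -c "
from h import *
st()
t=snap('top','t19');s=snap('scene','s19')
crop(t,150,190,170,150,4.5,'t19c'); crop(s,180,140,140,120,5,'s19c')"
```

```text
t 15.80 tcp [356.9 349.6 326.3] rpy [ 1.7999e+02 -1.0000e-02  4.3950e+01] F [-0.1  1.  -2.6] M [-0.19  0.28 -0.03] w 18.1 q [ 0.62  0.38  1.71 -0.    1.06  1.43]
```

```bash
python3 - <<'E'
from h import *
T=lambda x,y:(150+x/4.5,190+y/4.5)
ax=np.array([482.6,473.5]);d=np.array([.7165,.6975]);r=np.array([.6975,-.7165])
for n,q,z in [("lipL",(160,355),118),("lipR",(320,213),118),("rod",(195,245),128)]:
    p=onz("top",T(*q),z)[:2]; print(n,p.round(1),((p-ax)@d).round(1),((p-ax)@r).round(1))
E
```

```text
lipL [441.4 487.1] -20.0 -38.4
lipR [497.1 429. ] -20.6 42.0
rod [482.7 473.5] 0.0 0.1
```

Call:
play_rows([
  {"offset": [0.008,-0.001,0],"twist": 0},
  {"offset": [0.007,0,0],"twist": 0},
  {"offset": [0.004,0,-0.002],"twist": 0},
  {"offset": [0.004,0,-0.005],"twist": 0},
])

```text
time: 16.3
tool_pos: [370.3, 365.7, 333.2]
tcp_rot: [-3.141, 0.005, 0.768]
contact_force: [-5.5, -5.2, -1.1]
grip_width: 17.6
```

Call:
play_rows([
  {"offset": [0.004,0,-0.006],"twist": 0},
  {"offset": [0.004,0,-0.006],"twist": 0},
])

```text
time: 16.5
tool_pos: [375.5, 370.8, 345.6]
tcp_rot: [-3.141, 0.007, 0.768]
contact_force: [-8.0, -7.9, 2.6]
grip_width: 17.4
```

```bash
python3 -c "
from h import *
st()
t=snap('top','t20');s=snap('scene','s20')
crop(t,150,190,170,150,4.5,'t20c'); crop(s,180,140,140,120,5,'s20c')"
```

```text
t 16.50 tcp [375.5 370.8 345.6] rpy [-179.98    0.4    44.03] F [-8.  -7.9  2.6] M [-1.6   1.59 -0.06] w 17.4 q [ 0.63  0.4   1.6  -0.    1.14  1.44]
```

Call:
play_rows([
  {"offset": [0.005,0,-0.006],"twist": 0},
  {"offset": [0.005,0,-0.006],"twist": 0},
  {"offset": [0.005,0,-0.005],"twist": 0},
  {"offset": [0.006,0,-0.005],"twist": 0},
])

```text
time: 17.0
tool_pos: [391.4, 386.2, 368.2]
tcp_rot: [-3.141, 0.002, 0.768]
contact_force: [-3.4, -3.1, -0.0]
grip_width: 18.1
```

```bash
python3 -c "
from h import *
st()
t=snap('top','t21');s=snap('scene','s21')
crop(t,150,190,170,150,4.5,'t21c'); crop(s,180,140,140,120,5,'s21c')"
```

```text
t 17.00 tcp [391.4 386.2 368.2] rpy [-1.7999e+02  1.1000e-01  4.4030e+01] F [-3.4 -3.1 -0. ] M [-0.85  0.95  0.05] w 18.1 q [ 0.64  0.42  1.51 -0.    1.21  1.44]
```

Call:
play_rows([
  {"offset": [0.006,0,-0.005],"twist": 0},
  {"offset": [0.006,0,-0.005],"twist": 0},
  {"offset": [0.006,0,-0.004],"twist": 0},
  {"offset": [0.006,0,-0.004],"twist": 0},
])

```text
time: 17.5
tool_pos: [409.5, 403.3, 386.1]
tcp_rot: [3.141, -0.0, 0.768]
contact_force: [-2.2, -2.7, -1.8]
grip_width: 17.8
```

```bash
python3 -c "
from h import *
st()
t=snap('top','t22');s=snap('scene','s22')
crop(t,150,190,170,150,4.5,'t22c'); crop(s,180,140,140,120,5,'s22c')"
```

```text
t 17.50 tcp [409.5 403.3 386.1] rpy [ 1.7999e+02 -2.0000e-02  4.4010e+01] F [-2.2 -2.7 -1.8] M [-0.81  0.87 -0.  ] w 17.8 q [ 0.64  0.45  1.41 -0.    1.28  1.45]
```

Call:
play_rows([
  {"offset": [0.006,0,-0.004],"twist": 0},
  {"offset": [0.006,0,-0.003],"twist": 0},
  {"offset": [0,0,0],"twist": 0},
])

```text
time: 17.9
tool_pos: [418.4, 411.6, 393.2]
tcp_rot: [3.141, -0.002, 0.768]
contact_force: [-1.2, -2.5, -1.1]
grip_width: 18.0
```

```bash
python3 -c "
from h import *
st()
s=snap('scene','s23')
crop(s,180,130,140,120,5,'s23c')"
```

```text
t 17.90 tcp [418.4 411.6 393.2] rpy [ 1.7997e+02 -9.0000e-02  4.4000e+01] F [-1.2 -2.5 -1.1] M [-0.69  0.3  -0.13] w 18.0 q [ 0.65  0.46  1.37 -0.    1.31  1.45]
```

Call:
play_rows([
  {"offset": [-0.004,0,0.006],"twist": 4},
  {"offset": [0.002,0,-0.012],"twist": -8},
  {"offset": [-0.002,0,0.008],"twist": 4},
  {"offset": [0,0,-0.03],"twist": 0},
  {"offset": [0,0,-0.03],"twist": 0},
])

```text
time: 18.45
tool_pos: [415.2, 408.5, 450.8]
tcp_rot: [-3.141, -0.0, 0.768]
contact_force: [1.1, 0.8, -1.1]
grip_width: 17.9
```

```bash
python3 -c "
from h import *
st()
t=snap('top','t24');s=snap('scene','s24')
crop(t,130,170,170,150,4.5,'t24c'); crop(s,180,110,140,120,5,'s24c')"
```

```text
t 18.45 tcp [415.2 408.5 450.8] rpy [-1.7997e+02 -1.0000e-02  4.4010e+01] F [ 1.1  0.8 -1.1] M [-0.07  0.05  0.05] w 17.9 q [0.65 0.42 1.28 0.   1.44 1.45]
```

```bash
python3 -c "
from h import *
print(onz('top',(403,262),40),onz('top',(442,200),40))
plan(372,196,330,136.4)"
```

```text
[467.90757628 103.54698863  40.        ] [587.18929631  30.70959854  40.        ]
t 18.55 tcp [415.5 408.9 455.6] rpy [179.95  -0.65  44.02] F [-0.2  0.  -1. ] M [-0.08  0.16  0.07] w 17.7 q [0.65 0.42 1.27 0.   1.44 1.45]
[-0.0163,0.0112,0.0114] tw -8.40
[-0.0177,0.0087,0.0114] tw -8.40
[-0.0188,0.0060,0.0114] tw -8.40
[-0.0195,0.0032,0.0114] tw -8.40
[-0.0198,0.0003,0.0114] tw -8.40
[-0.0196,-0.0026,0.0114] tw -8.40
[-0.0190,-0.0054,0.0114] tw -8.40
[-0.0180,-0.0081,0.0114] tw -8.40
[-0.0166,-0.0107,0.0114] tw -8.40
[-0.0149,-0.0130,0.0114] tw -8.40
[-0.0128,-0.0150,0.0114] tw -8.40
```

Call:
play_rows([
  {"offset": [-0.015,0.016,0],"twist": 0},
  {"offset": [-0.032,0.0335,0],"twist": 0},
  {"offset": [-0.032,0.0335,0],"twist": 0},
  {"offset": [-0.032,0.0335,0],"twist": 0},
  {"offset": [-0.032,0.0335,0.01],"twist": 0},
])

```text
time: 19.05
tool_pos: [416.4, 199.6, 441.2]
tcp_rot: [3.14, -0.004, 0.769]
contact_force: [0.7, -0.5, -0.5]
grip_width: 17.8
```

Call:
play_rows([
  {"offset": [-0.02,0.02,0.03],"twist": 0},
  {"offset": [-0.009,0.008,0.035],"twist": 0},
  {"offset": [0,0,0.035],"twist": 0},
  {"offset": [0,0,0.012],"twist": 0},
])

```text
time: 19.45
tool_pos: [414.1, 160.0, 325.5]
tcp_rot: [-3.139, 0.003, 0.767]
contact_force: [-1.6, 0.3, -0.9]
grip_width: 18.0
```

```bash
python3 -c "
from h import *
st()
t=snap('top','t25');s=snap('scene','s25')
crop(t,150,180,150,130,5,'t25c'); crop(s,200,150,120,100,6,'s25c');crop(t,270,200,150,150,5,'t25d')"
```

```text
t 19.45 tcp [414.1 160.  325.5] rpy [-1.7987e+02  1.6000e-01  4.3920e+01] F [-1.6  0.3 -0.9] M [-0.12  0.09  0.03] w 18.0 q [0.2  0.29 1.85 0.   1.01 1.  ]
```

Call:
play_rows([
  {"offset": [0,0,0.014],"twist": 0},
  {"offset": [0,0,0.014],"twist": 0},
  {"offset": [-0.01,0,0.01],"twist": 0},
  {"offset": [-0.011,0,0.011],"twist": 0},
  {"offset": [-0.01,0,0.011],"twist": 0},
])

```text
time: 20.05
tool_pos: [393.2, 139.2, 270.0]
tcp_rot: [3.139, -0.004, 0.769]
contact_force: [-1.7, -2.0, 6.3]
grip_width: 18.1
```

Call:
play_rows([
  {"offset": [-0.009,0,0.011],"twist": 0},
  {"offset": [-0.008,0,0.011],"twist": 0},
  {"offset": [-0.007,0,0.011],"twist": 0},
  {"offset": [-0.006,0,0.011],"twist": 0},
])

```text
time: 20.45
tool_pos: [371.9, 118.5, 225.6]
tcp_rot: [3.139, -0.004, 0.768]
contact_force: [-0.1, 0.8, 1.1]
grip_width: 17.8
```

```bash
python3 -c "
from h import *
st()
t=snap('top','t26')
crop(t,270,200,150,150,5,'t26d')"
```

```text
t 20.45 tcp [371.9 118.5 225.6] rpy [179.84  -0.23  44.01] F [-0.1  0.8  1.1] M [ 0.27 -0.15  0.04] w 17.8 q [0.11 0.38 2.1  0.   0.66 0.91]
```

Call:
play_rows([
  {"offset": [-0.002,0,0.006],"twist": 0},
  {"offset": [-0.002,0,0.006],"twist": 0},
  {"offset": [0,0,0.003],"twist": 0},
])

```text
time: 20.8
tool_pos: [368.5, 115.6, 209.7]
tcp_rot: [3.141, -0.001, 0.768]
contact_force: [-0.3, -1.4, 2.0]
grip_width: 17.5
```

```bash
python3 -c "
from h import *
st()"
```

```text
t 20.80 tcp [368.5 115.6 209.7] rpy [ 1.7997e+02 -5.0000e-02  4.4010e+01] F [-0.3 -1.4  2. ] M [-0.06  0.01 -0.05] w 17.5 q [0.1  0.41 2.13 0.   0.61 0.91]
```

Call:
play_rows([
  {"offset": [0,0,0],"twist": 0},
  {"offset": [0,0,0],"twist": 0},
  {"offset": [0,0,0],"twist": 0},
  {"offset": [0,0,0],"twist": 0},
  {"offset": [0,0,-0.02],"twist": 0},
], jaw=120)

```text
time: 21.3
tool_pos: [367.6, 115.5, 228.6]
tcp_rot: [-3.139, 0.003, 0.768]
contact_force: [0.4, -1.0, -0.1]
grip_width: 48.0
```

Call:
play_rows([
  {"offset": [0,0,-0.04],"twist": 0},
  {"offset": [0,0,-0.04],"twist": 0},
  {"offset": [0,0,-0.04],"twist": 0},
  {"offset": [0,0,-0.04],"twist": 0},
])

```text
time: 21.7
tool_pos: [367.7, 115.6, 391.6]
tcp_rot: [3.141, -0.0, 0.768]
contact_force: [0.6, 0.4, -0.2]
grip_width: 48.4
```

```bash
python3 -c "
from h import *
st()
t=snap('top','t27');s=snap('scene','s27')
crop(s,210,150,130,110,6,'s27c');crop(t,270,200,150,150,5,'t27d');crop(s,250,250,150,120,5,'s27d')"
```

```text
t 21.70 tcp [367.7 115.6 391.6] rpy [ 1.7999e+02 -2.0000e-02  4.4010e+01] F [ 0.6  0.4 -0.2] M [-0.04  0.11  0.03] w 48.4 q [0.1  0.1  1.89 0.   1.16 0.91]
```

```bash
python3 -c "
from h import *
t=cv2.imread('pics/t27.png')
crop(t,155,205,100,85,8,'t27b')"
python3 - <<'E'
from h import *
T=lambda x,y:(155+x/8,205+y/8)
S=lambda x,y:(200+x/6,150+y/6)
for n,a,b in [("L",S(240,185),T(160,370)),("R",S(298,200),T(275,290)),("right piece nearR",S(360,240),T(335,258)),("rodtip",S(303,135),T(312,315))]:
    p,e=two(a,b); print(n,p.round(1),round(e,1))
E
```

```text
L [475.5 518.4  76.1] 2.4
R [490.5 494.5  78.7] 5.1
right piece nearR [503.6 484.2  60.7] 2.7
rodtip [483.2 473.3 124.4] 0.0
```

```bash
python3 -c "
from h import *
plan(669,224,330,30)"
```

```text
t 21.80 tcp [369.1 115.8 394.4] rpy [179.63  -0.48  44.02] F [ 0.6  0.7 -0.3] M [-0.01  0.1   0.05] w 48.6 q [0.11 0.09 1.88 0.   1.16 0.91]
[0.0415,0.0187,0.0092] tw 2.00
[0.0422,0.0172,0.0092] tw 2.00
[0.0428,0.0157,0.0092] tw 2.00
[0.0433,0.0142,0.0092] tw 2.00
[0.0437,0.0127,0.0092] tw 2.00
[0.0442,0.0111,0.0092] tw 2.00
[0.0445,0.0096,0.0092] tw 2.00
```

Call:
play_rows([
  {"offset": [0.0415,0.0185,0.006],"twist": 2},
  {"offset": [0.042,0.017,0.006],"twist": 2},
  {"offset": [0.043,0.0155,0.006],"twist": 2},
  {"offset": [0.0435,0.014,0.01],"twist": 2},
  {"offset": [0.0435,0.0125,0.012],"twist": 2},
])

```text
time: 22.3
tool_pos: [583.4, 194.3, 348.4]
tcp_rot: [-3.141, 0.0, 0.592]
contact_force: [0.6, 0.8, 0.9]
grip_width: 48.9
```

Call:
play_rows([
  {"offset": [0.044,0.011,0.012],"twist": 2},
  {"offset": [0.0445,0.0095,0.012],"twist": 2},
  {"offset": [0,0,0],"twist": 0},
])

```text
time: 22.6
tool_pos: [670.4, 225.6, 317.6]
tcp_rot: [-3.139, 0.007, 0.523]
contact_force: [-0.6, -0.3, -0.7]
grip_width: 48.3
```

```bash
python3 -c "
from h import *
st()
t=snap('top','t28');s=snap('scene','s28')
crop(s,215,160,90,80,8,'s28b');crop(t,155,205,100,85,8,'t28b')
"
```

```text
t 22.60 tcp [670.4 225.6 317.6] rpy [-179.86    0.4    29.96] F [-0.6 -0.3 -0.7] M [-0.08  0.26 -0.07] w 48.3 q [0.22 0.75 1.05 0.   1.34 1.26]
```

```bash
python3 - <<'E'
from h import *
a=np.linspace(0,2*np.pi,80)
for n,f,b in (("scene","s28",(215,160,90,80)),("top","t28",(155,205,100,85))):
    im=cv2.imread(f"pics/{f}.png"); x,y,w,h=b
    big=cv2.resize(im[y:y+h,x:x+w],None,fx=8,fy=8,interpolation=cv2.INTER_CUBIC)
    for c,z,r,col in (((482.5,470.5),72,58.5,(0,0,255)),((482.5,470.5),7,57,(0,255,0)),((482.5,470.5),130,5,(255,0,255))):
        P=np.stack([c[0]+r*np.cos(a),c[1]+r*np.sin(a),a*0+z],1)
        q=((proj(n,P)-[x,y]+.5)*8).astype(int); cv2.polylines(big,[q.reshape(-1,1,2)],True,col,1)
    cv2.imwrite(f"pics/ov_{n}.png",big)
E
python3 -c "
from h import *
plan(670.6,224.4,184,30,45)
s=cv2.imread('pics/s28.png'); crop(s,350,215,90,60,8,'s28l')"
```

```text
t 22.70 tcp [667.5 224.8 322.2] rpy [-179.91    0.27   30.04] F [-0.  -0.2  0.7] M [-0.1   0.13 -0.  ] w 48.4 q [0.22 0.74 1.06 0.   1.34 1.26]
[0.0006,0.0005,0.0345] tw 0.01
[0.0006,0.0005,0.0345] tw 0.01
[0.0006,0.0005,0.0345] tw 0.01
[0.0006,0.0005,0.0345] tw 0.01
```

Call:
play_rows([
  {"offset": [0.0005,0.0005,0.034],"twist": 0},
  {"offset": [0.0005,0.0005,0.034],"twist": 0},
  {"offset": [0,0,0],"twist": 0},
])

```text
time: 23.0
tool_pos: [666.3, 223.6, 253.9]
tcp_rot: [-3.139, 0.008, 0.524]
contact_force: [-0.5, -1.0, -0.2]
grip_width: 48.6
```

```bash
python3 -c "
from h import *
st()
print(onz('scene',(396,244.6),18), onz('top',(290+302/6,120+225/6),18), two((396,244.6),(340.33,157.5)))
s=snap('scene','s29');crop(s,340,180,110,90,7,'s29c')"
```

```text
t 23.00 tcp [666.3 223.6 253.9] rpy [-179.85    0.48   30.02] F [-0.5 -1.  -0.2] M [-0.13  0.22 -0.01] w 48.6 q [ 0.21  0.8   1.14 -0.    1.21  1.26]
[670.15969662 221.44639969  18.        ] [670.49422085 223.95881096  18.        ] (array([671.81312362, 223.55334024,  14.99230919]), np.float64(1.1134063759990742))
```

Call:
play_rows([
  {"offset": [0.001,0,0.03],"twist": 0},
  {"offset": [0.001,0,0.025],"twist": 0},
  {"offset": [0,0,0],"twist": 0},
  {"offset": [0,0,0],"twist": 0},
])

```text
time: 23.45
tool_pos: [670.7, 225.3, 205.5]
tcp_rot: [3.141, -0.003, 0.524]
contact_force: [0.6, -0.1, 0.2]
grip_width: 48.2
```

```bash
python3 -c "
from h import *
plan(670.5,223,184,30)
s=snap('scene','s30');crop(s,340,180,110,90,7,'s30c')"
```

```text
t 23.45 tcp [670.7 225.3 205.5] rpy [ 1.7995e+02 -1.6000e-01  3.0010e+01] F [ 0.6 -0.1  0.2] M [-0.05  0.07  0.03] w 48.2 q [0.22 0.86 1.17 0.   1.11 1.26]
[-0.0013,0.0019,0.0215] tw 0.01
```

Call:
play_rows([
  {"offset": [-0.001,0.002,0.011],"twist": 0},
  {"offset": [0,0,0.009],"twist": 0},
  {"offset": [0,0,0],"twist": 0},
])

```text
time: 23.8
tool_pos: [670.3, 222.8, 181.8]
tcp_rot: [-3.141, 0.001, 0.524]
contact_force: [0.5, -0.3, 0.3]
grip_width: 48.5
```

Call:
play_rows([
  {"offset": [0,0,0],"twist": 0},
  {"offset": [0,0,0],"twist": 0},
  {"offset": [0,0,0],"twist": 0},
  {"offset": [0,0,0],"twist": 0},
  {"offset": [0,0,0],"twist": 0},
], jaw=255)

```text
time: 24.3
tool_pos: [670.5, 223.1, 182.9]
tcp_rot: [-3.141, -0.0, 0.524]
contact_force: [-0.1, 0.4, 0.5]
grip_width: 20.8
```

```bash
python3 -c "
from h import *
st()
s=snap('scene','s31');crop(s,340,180,110,90,7,'s31c')"
```

```text
t 24.30 tcp [670.5 223.1 182.9] rpy [-1.7999e+02 -1.0000e-02  3.0010e+01] F [-0.1  0.4  0.5] M [-0.06  0.2   0.01] w 20.8 q [0.21 0.88 1.19 0.   1.07 1.26]
```

Call:
play_rows([
  {"offset": [0,0,0],"twist": 0},
  {"offset": [0,0,0],"twist": 0},
])

```text
time: 24.55
tool_pos: [670.5, 223.1, 182.9]
tcp_rot: [-3.141, -0.0, 0.524]
contact_force: [-0.3, 0.1, 0.5]
grip_width: 20.8
```

```bash
python3 -c "
from h import *
o=st()
# expected finger tip positions in image
p=o['tool_pos'];y=o['tcp_rot'][2];ty=np.array([np.sin(y),-np.cos(y),0]);tx=np.array([np.cos(y),np.sin(y),0])
P=[p-[0,0,178]+ty*a+tx*b for a in(-11,11) for b in(-9.5,9.5)]+[[670.4,222.8,18]]
print((proj('scene',P)-[340,180])*7)
"
```

```text
t 24.55 tcp [670.5 223.1 182.9] rpy [-1.7999e+02 -1.0000e-02  3.0010e+01] F [-0.3  0.1  0.5] M [ 0.03  0.27 -0.11] w 20.8 q [0.21 0.88 1.19 0.   1.07 1.26]
[[337.72452199 488.28434142]
 [358.35548669 445.81891759]
 [408.90316926 511.98733979]
 [428.75398357 468.93544714]
 [389.52493003 449.08155   ]]
```

Call:
play_rows([
  {"offset": [0,0,-0.01],"twist": 0},
  {"offset": [0,0,-0.025],"twist": 0},
  {"offset": [0,0,-0.04],"twist": 0},
  {"offset": [0,0,-0.04],"twist": 0},
  {"offset": [0,0,-0.03],"twist": 0},
])

```text
time: 25.05
tool_pos: [670.5, 222.9, 331.1]
tcp_rot: [3.141, -0.003, 0.524]
contact_force: [0.6, 0.8, -2.7]
grip_width: 20.6
```

```bash
python3 -c "
from h import *
plan(670.5-187.8,223+249.0,333+5,30)
s=snap('scene','s32');crop(s,320,120,130,110,6,'s32c')"
```

```text
t 25.05 tcp [670.5 222.9 331.1] rpy [ 1.7994e+02 -1.6000e-01  3.0000e+01] F [ 0.6  0.8 -2.7] M [-0.05  0.05  0.04] w 20.6 q [ 0.21  0.74  1.05 -0.    1.35  1.26]
[-0.0054,-0.0442,-0.0010] tw 0.00
[-0.0054,-0.0442,-0.0010] tw 0.00
[-0.0054,-0.0442,-0.0010] tw 0.00
[-0.0054,-0.0442,-0.0010] tw 0.00
[-0.0054,-0.0442,-0.0010] tw 0.00
[-0.0054,-0.0442,-0.0010] tw 0.00
[-0.0054,-0.0442,-0.0010] tw 0.00
```

Call:
play_rows([
  {"offset": [-0.003,-0.022,-0.005],"twist": 0},
  {"offset": [-0.0055,-0.044,-0.002],"twist": 0},
  {"offset": [-0.0055,-0.0445,0],"twist": 0},
  {"offset": [-0.0055,-0.0445,0],"twist": 0},
  {"offset": [-0.0055,-0.0445,0],"twist": 0},
])

```text
time: 25.6
tool_pos: [547.0, 384.8, 333.9]
tcp_rot: [-3.141, 0.002, 0.524]
contact_force: [-0.7, 0.4, -2.6]
grip_width: 20.5
```

Call:
play_rows([
  {"offset": [-0.0055,-0.0445,0],"twist": 0},
  {"offset": [-0.0045,-0.035,0],"twist": 0},
  {"offset": [-0.0025,-0.02,0],"twist": 0},
  {"offset": [0,-0.01,0],"twist": 0},
  {"offset": [0,0,0],"twist": 0},
])

```text
time: 26.1
tool_pos: [482.3, 472.9, 334.1]
tcp_rot: [3.142, 0.001, 0.526]
contact_force: [-1.0, 1.0, -1.8]
grip_width: 20.7
```

```bash
python3 -c "
from h import *
plan(482.7,472.0,338,30)
s=snap('scene','s33');t=snap('top','t33');crop(s,190,100,140,120,5.5,'s33c');crop(t,140,180,130,120,5.5,'t33c')
print(onz('scene',(406.3,188.7),166))"
```

```text
t 26.10 tcp [482.3 472.9 334.1] rpy [1.800e+02 6.000e-02 3.013e+01] F [-1.   1.  -1.8] M [-0.11  0.13  0.03] w 20.7 q [0.66 0.68 1.16 0.   1.31 1.71]
[-0.0001,0.0009,-0.0039] tw 0.13
[670.81545721 222.39696895 166.        ]
```

```bash
python3 -c "
from h import *
print('hub',onz('scene',(190+315/5.5,100+298/5.5),169.2).round(1),'rod',onz('scene',(250.5,172.3),129).round(1))
s=cv2.imread('pics/s33.png');crop(s,205,135,90,75,8.5,'s33d')"
```

```text
hub [481.9 474.6 169.2] rod [481.  468.4 129. ]
```

```bash
python3 -c "
from h import *
for uv,z in (((215+318/8,160+403/8),8),((215+300/8,160+235/8),75)): print(onz('scene',uv,z).round(1))
t=cv2.imread('pics/t28.png');crop(t,180,225,40,35,20,'t28r')
s=cv2.imread('pics/s28.png');crop(s,235,165,35,50,14,'s28r')"
```

```text
[487.5 486.    8. ]
[485.3 478.8  75. ]
```

```bash
python3 -c "
from h import *
print(onz('top',(193.75+.0,244.75),125).round(1),onz('top',(208,250.25),7).round(1),onz('top',(209.3,250.9),7).round(1))
print(onz('scene',(235+215/14,165+108/14),125).round(1))
print('hub bench top', onz('top',(340.33,157.5),18).round(1),'ellipse',onz('top',(339.57,159.43),2).round(1))
"
```

```text
[482.5 473.5 125. ] [483.4 475.4   7. ] [482.2 472.8   7. ]
[482.3 472.1 125. ]
hub bench top [670.5 224.   18. ] ellipse [671.  224.8   2. ]
```

Call:
play_rows([
  {"offset": [0,0,0.008],"twist": 0},
  {"offset": [0,0,0.008],"twist": 0},
  {"offset": [0,0,0.005],"twist": 0},
  {"offset": [0,0,0.003],"twist": 0},
])

```text
time: 26.6
tool_pos: [483.7, 471.3, 309.5]
tcp_rot: [3.141, 0.002, 0.523]
contact_force: [-0.0, -0.5, -1.9]
grip_width: 20.7
```

Call:
play_rows([
  {"offset": [0,0,0.003],"twist": 0},
  {"offset": [0,0,0.003],"twist": 0},
  {"offset": [0,0,0],"twist": 0},
])

```text
time: 26.9
tool_pos: [483.2, 472.2, 304.5]
tcp_rot: [-3.141, -0.0, 0.524]
contact_force: [-1.7, 2.0, -3.7]
grip_width: 20.8
```

Call:
play_rows([
  {"offset": [0,0,0.006],"twist": 0},
  {"offset": [0,0,0.008],"twist": 0},
  {"offset": [0,0,0.008],"twist": 0},
  {"offset": [0,0,0.008],"twist": 0},
])

```text
time: 27.3
tool_pos: [483.1, 472.2, 274.1]
tcp_rot: [-3.141, -0.0, 0.524]
contact_force: [-3.7, 4.3, 1.1]
grip_width: 20.7
```

```bash
python3 -c "
from h import *
st()
s=snap('scene','s34');crop(s,190,130,140,110,5.5,'s34c')"
```

```text
t 27.30 tcp [483.1 472.2 274.1] rpy [-1.7995e+02 -2.0000e-02  3.0020e+01] F [-3.7  4.3  1.1] M [ 0.66  0.77 -0.  ] w 20.7 q [0.66 0.73 1.23 0.   1.18 1.71]
```

Call:
play_rows([
  {"offset": [0,-0.001,0.004],"twist": 0},
  {"offset": [0,0,0.004],"twist": 0},
  {"offset": [0,0,0],"twist": 0},
])

```text
time: 27.65
tool_pos: [483.0, 472.5, 265.5]
tcp_rot: [3.141, 0.001, 0.524]
contact_force: [-0.8, 2.1, -3.7]
grip_width: 21.0
```

Call:
play_rows([
  {"offset": [0,0,0.003],"twist": 0},
  {"offset": [0,0,0.003],"twist": 0},
])

```text
time: 27.85
tool_pos: [483.1, 472.5, 260.7]
tcp_rot: [3.141, -0.0, 0.524]
contact_force: [-2.3, 0.9, -0.5]
grip_width: 20.7
```

Call:
play_rows([
  {"offset": [0,0,0.002],"twist": 0},
  {"offset": [0,0,0.001],"twist": 0},
])

```text
time: 28.05
tool_pos: [483.0, 472.6, 257.5]
tcp_rot: [3.141, 0.0, 0.524]
contact_force: [-2.4, 0.4, 0.5]
grip_width: 20.7
```

Call:
play_rows([
  {"offset": [0,0,0.002],"twist": 0},
  {"offset": [0,0,0],"twist": 0},
])

```text
time: 28.25
tool_pos: [483.0, 472.6, 256.7]
tcp_rot: [-3.142, -0.001, 0.524]
contact_force: [-3.4, -1.8, 3.9]
grip_width: 20.9
```

Call:
play_rows([
  {"offset": [0,0,0.001],"twist": 8},
  {"offset": [0,0,0],"twist": 8},
  {"offset": [0,0,0],"twist": -8},
  {"offset": [0,0,0],"twist": -8},
])

```text
time: 28.65
tool_pos: [483.2, 473.1, 256.6]
tcp_rot: [-3.141, -0.003, 0.529]
contact_force: [-1.9, 0.4, 6.7]
grip_width: 20.8
```

```bash
python3 -c "
from h import *
st()
s=snap('scene','s35');crop(s,205,160,90,75,8.5,'s35c')"
```

```text
t 28.65 tcp [483.2 473.1 256.6] rpy [-179.94   -0.2    30.28] F [-1.9  0.4  6.7] M [ 0.08  0.55 -0.21] w 20.8 q [0.66 0.75 1.24 0.   1.15 1.7 ]
```

Call:
play_rows([
  {"offset": [0,0,-0.001],"twist": 0},
  {"offset": [0,0,0],"twist": 0},
])

```text
time: 28.9
tool_pos: [483.2, 472.9, 256.6]
tcp_rot: [-3.141, -0.002, 0.523]
contact_force: [-2.2, 1.3, 5.5]
grip_width: 20.9
```

Call:
play_rows([
  {"offset": [0,0,0],"twist": 0},
  {"offset": [0,0,0],"twist": 0},
  {"offset": [0,0,0],"twist": 0},
  {"offset": [0,0,0],"twist": 0},
  {"offset": [0,0,0],"twist": 0},
], jaw=120)

```text
time: 29.4
tool_pos: [483.1, 472.6, 255.7]
tcp_rot: [3.141, -0.0, 0.523]
contact_force: [-0.0, -0.2, 1.9]
grip_width: 48.2
```

Call:
play_rows([
  {"offset": [0,0,-0.005],"twist": 0},
  {"offset": [0,0,-0.015],"twist": 0},
  {"offset": [0,0,-0.03],"twist": 0},
  {"offset": [0,0,-0.04],"twist": 0},
  {"offset": [0,0,-0.04],"twist": 0},
])

```text
time: 29.9
tool_pos: [482.6, 472.7, 388.0]
tcp_rot: [-3.141, 0.0, 0.524]
contact_force: [0.4, 0.2, -0.6]
grip_width: 48.7
```

```bash
python3 -c "
from h import *
st()
s=snap('scene','s36');crop(s,205,160,90,75,8.5,'s36c')"
```

```text
t 29.90 tcp [482.6 472.7 388. ] rpy [-179.98    0.     30.02] F [ 0.4  0.2 -0.6] M [ 0.01  0.12 -0.02] w 48.7 q [0.66 0.64 1.08 0.   1.43 1.71]
```

Call:
play_rows([
  {"offset": [-0.02,0.035,-0.01],"twist": 0},
  {"offset": [-0.025,0.043,0],"twist": 0},
  {"offset": [-0.025,0.043,0],"twist": 0},
  {"offset": [-0.025,0.043,0],"twist": 0},
  {"offset": [-0.025,0.043,0],"twist": 0},
])

```text
time: 30.45
tool_pos: [482.0, 231.8, 396.8]
tcp_rot: [3.141, -0.002, 0.524]
contact_force: [1.4, -0.7, -0.1]
grip_width: 48.3
```

Call:
play_rows([
  {"offset": [-0.015,0.03,0],"twist": 0},
  {"offset": [0,0,0],"twist": 0},
])

```text
time: 30.65
tool_pos: [484.7, 196.7, 397.0]
tcp_rot: [3.14, -0.001, 0.519]
contact_force: [-1.0, 0.6, 1.0]
grip_width: 48.6
```

```bash
cat > ov.py <<'E'
from h import *
import sys
k=sys.argv[1]; snap('scene','s'+k);snap('top','t'+k)
a=np.linspace(0,2*np.pi,120)
for n,f,b in (("scene","s"+k,(200,150,100,80)),("top","t"+k,(150,200,100,90))):
    im=cv2.imread(f"pics/{f}.png"); x,y,w,h=b
    big=cv2.resize(im[y:y+h,x:x+w],None,fx=8,fy=8,interpolation=cv2.INTER_CUBIC)
    c=(482.4,472.0) if n=="scene" else (482.5,473.5)
    for z,r,col in ((75,64,(0,0,255)),(72,64,(0,255,0)),(90,11,(255,0,255))):
        P=np.stack([c[0]+r*np.cos(a),c[1]+r*np.sin(a),a*0+z],1)
        q=((proj(n,P)-[x,y]+.5)*8).astype(int); cv2.polylines(big,[q.reshape(-1,1,2)],True,col,1)
    cv2.imwrite(f"pics/ov{k}_{n}.png",big)
st()
E
python3 ov.py 37
```

```text
t 30.75 tcp [484.7 199.7 396.7] rpy [-1.7999e+02 -1.1000e-01  2.9910e+01] F [-0.8  1.   0.4] M [-0.08  0.14 -0.02] w 48.7 q [0.24 0.35 1.54 0.   1.25 1.29]
```

```bash
cat > tilt.py <<'E'
from h import *
from scipy.optimize import least_squares
import sys
def holes(f,box,thr=None,s=6):
    im=cv2.imread(f); x,y,w,h=box
    g=cv2.cvtColor(cv2.resize(im[y:y+h,x:x+w],None,fx=s,fy=s,interpolation=cv2.INTER_CUBIC),cv2.COLOR_BGR2GRAY)
    bh=cv2.morphologyEx(g,cv2.MORPH_BLACKHAT,cv2.getStructuringElement(2,(31,31)))
    m=(bh>50).astype(np.uint8); n,l,stt,c=cv2.connectedComponentsWithStats(m)
    out=[]
    for i in range(1,n):
        if 60<stt[i,4]<700 and max(stt[i,2],stt[i,3])<34:
            ww=np.where(l==i,bh.astype(float),0); yy,xx=np.nonzero(ww); wv=ww[yy,xx]
            out.append([x-.5+(np.average(xx,weights=wv)+.5)/s,y-.5+(np.average(yy,weights=wv)+.5)/s])
    return np.array(out)
k=sys.argv[1]
H0=holes("pics/top0.png",(305,124,72,70))
W0=np.array([onz("top",p,3) for p in H0]); c0=np.array([670.7,224.5]); r=np.linalg.norm(W0[:,:2]-c0,axis=1)
print(len(H0),np.sort(r).round(1)); 
W0=W0[(r>20)&(r<58)]; 
M=np.c_[W0[:,:2]-c0,np.full(len(W0),3.)]
Ht=holes(f"pics/t{k}.png",(160,208,80,78)); Hs=holes(f"pics/s{k}.png",(218,168,70,48))
print(len(M),len(Ht),len(Hs))
# match by rough pose
yaw0=float(sys.argv[2]); c=(482.5,472.5)
def pts(p,off):
    R=Ro.from_rotvec([p[3],p[4],0])*Ro.from_euler('z',p[5]); return R.apply(M)+p[:3]
def match(n,H,p,tol):
    q=proj(n,pts(p,0)); prs=[]
    for i,u in enumerate(H):
        d=np.linalg.norm(q-u,axis=1); j=d.argmin()
        if d[j]<tol: prs.append((i,j))
    return prs
p=np.array([*c,72.,0,0,np.radians(yaw0)])
best=None
for dy in np.radians(np.arange(-30,31,2)):   # yaw start only
    pp=p.copy(); pp[5]+=dy; a=match("top",Ht,pp,2.0)
    if best is None or len(a)>best[0]: best=(len(a),pp)
p=best[1]; print("yaw start",np.degrees(p[5]),best[0])
x=np.r_[p,0,0,0,0]
for it in range(4):
    pt,ps=match("top",Ht,x[:6],3.5-.5*it),match("scene",Hs,x[:6],3.5-.5*it)
    def f(v):
        P=pts(v[:6],0); e=[]
        e.append((proj("top",P)[[j for i,j in pt]]+v[6:8]-Ht[[i for i,j in pt]]).ravel()/.15)
        e.append((proj("scene",P)[[j for i,j in ps]]+v[8:10]-Hs[[i for i,j in ps]]).ravel()/.15)
        e.append(v[6:10]/1.0)
        return np.concatenate(e)
    s=least_squares(f,x,loss='soft_l1'); x=s.x
J=s.jac; sd=np.sqrt(np.diag(np.linalg.pinv(J.T@J)))
print("pairs",len(pt),len(ps),"pos",x[:3].round(1),"tilt x,y rad",x[3:5].round(3),"sd",sd[:5].round(3),"yaw",np.degrees(x[5]).round(1),"off",x[6:].round(2),"cost",s.cost.round(1))
E
python3 tilt.py 37 0
```

```text
30 [22.2 33.  33.2 33.3 33.6 34.1 34.2 34.5 34.8 34.8 50.1 50.1 50.3 50.3
 50.4 50.7 50.8 50.9 51.  51.1 51.2 51.4 51.4 51.5 51.7 51.8 51.8 51.9
 52.2 66.3]
29 33 27
yaw start 2.0 26
pairs 26 19 pos [483.6 474.4  73.8] tilt x,y rad [ 0.034 -0.02 ] sd [1.341 1.604 1.16  0.004 0.005] yaw 1.6 off [ 0.04 -0.22  0.03  0.38] cost 30.6
```

```bash
python3 -c "
from h import *
plan(482.8,472.7,380,30)"
```

```text
t 30.75 tcp [484.7 199.7 396.7] rpy [-1.7999e+02 -1.1000e-01  2.9910e+01] F [-0.8  1.   0.4] M [-0.08  0.14 -0.02] w 48.7 q [0.24 0.35 1.54 0.   1.25 1.29]
[0.0224,-0.0396,0.0028] tw -0.02
[0.0224,-0.0396,0.0028] tw -0.02
[0.0224,-0.0396,0.0028] tw -0.02
[0.0224,-0.0396,0.0028] tw -0.02
[0.0225,-0.0396,0.0028] tw -0.02
[0.0225,-0.0396,0.0028] tw -0.02
```

Call:
play_rows([
  {"offset": [0.0225,-0.0395,0.003],"twist": 0},
  {"offset": [0.0225,-0.0395,0.003],"twist": 0},
  {"offset": [0.0225,-0.0395,0.003],"twist": 0},
  {"offset": [0.0225,-0.0395,0.003],"twist": 0},
  {"offset": [0.0225,-0.0395,0.003],"twist": 0},
])

```text
time: 31.25
tool_pos: [481.9, 430.9, 380.8]
tcp_rot: [-3.141, -0.001, 0.526]
contact_force: [1.4, 0.3, 0.5]
grip_width: 48.3
```

Call:
play_rows([
  {"offset": [0.0225,-0.0395,0.003],"twist": 0},
  {"offset": [0,0,0.03],"twist": 0},
  {"offset": [0,0,0.03],"twist": 0},
  {"offset": [0,0,0],"twist": 0},
  {"offset": [0,0,0],"twist": 0},
])

```text
time: 31.75
tool_pos: [482.3, 473.9, 317.9]
tcp_rot: [-3.141, 0.001, 0.525]
contact_force: [0.4, 0.2, -0.3]
grip_width: 48.5
```

```bash
python3 -c "
from h import *
plan(482.8,472.7,257,30)"
```

```text
t 31.75 tcp [482.3 473.9 317.9] rpy [-1.7999e+02  3.0000e-02  3.0090e+01] F [ 0.4  0.2 -0.3] M [-0.02  0.15 -0.04] w 48.5 q [0.66 0.69 1.18 0.   1.28 1.71]
[-0.0001,0.0006,0.0305] tw 0.05
[-0.0001,0.0006,0.0305] tw 0.05
```

Call:
play_rows([
  {"offset": [0,0.001,0.03],"twist": 0},
  {"offset": [0,0,0.02],"twist": 0},
  {"offset": [0,0,0.009],"twist": 0},
  {"offset": [0,0,0],"twist": 0},
])

```text
time: 32.15
tool_pos: [483.6, 472.1, 259.3]
tcp_rot: [-3.141, -0.0, 0.524]
contact_force: [-0.4, 0.0, 0.2]
grip_width: 48.5
```

Call:
play_rows([
  {"offset": [0,0,0],"twist": 0},
  {"offset": [0,0,0],"twist": 0},
  {"offset": [0,0,0],"twist": 0},
  {"offset": [0,0,0],"twist": 0},
  {"offset": [0,0,0],"twist": 0},
], jaw=255)

```text
time: 32.65
tool_pos: [483.2, 472.3, 259.4]
tcp_rot: [-3.14, -0.001, 0.524]
contact_force: [-2.0, 3.0, 2.1]
grip_width: 20.6
```

Call:
play_rows([
  {"offset": [0,0,0.002],"twist": 0},
  {"offset": [0,0,0.001],"twist": 0},
])

```text
time: 32.85
tool_pos: [483.1, 472.3, 259.1]
tcp_rot: [-3.141, -0.002, 0.524]
contact_force: [-8.2, -3.2, 21.9]
grip_width: 20.6
```

Call:
play_rows([
  {"offset": [0,0,0],"twist": -8},
  {"offset": [0,0,0],"twist": -8},
  {"offset": [0,0,0],"twist": -8},
  {"offset": [0,0,0],"twist": -8},
])

```text
time: 33.25
tool_pos: [483.7, 472.5, 259.7]
tcp_rot: [3.14, -0.005, 1.087]
contact_force: [-4.3, -0.5, 17.2]
grip_width: 20.7
```

Call:
play_rows([
  {"offset": [0,0,0],"twist": -8},
  {"offset": [0,0,0],"twist": -8},
  {"offset": [0,0,0],"twist": -8},
])

```text
time: 33.55
tool_pos: [484.2, 472.3, 259.8]
tcp_rot: [3.136, -0.004, 1.506]
contact_force: [-2.4, -1.5, 16.2]
grip_width: 20.6
```

Call:
play_rows([
  {"offset": [0,0,0.002],"twist": 0},
  {"offset": [0,0,0],"twist": 8},
  {"offset": [0,0,0],"twist": 8},
  {"offset": [0,0,0],"twist": 8},
  {"offset": [0,0,0],"twist": 8},
])

```text
time: 34.05
tool_pos: [483.8, 472.8, 258.4]
tcp_rot: [3.14, -0.007, 0.938]
contact_force: [-5.4, -1.1, 18.5]
grip_width: 20.9
```

Call:
play_rows([
  {"offset": [0,0,0],"twist": 8},
  {"offset": [0,0,0],"twist": 8},
  {"offset": [0,0,0],"twist": 8},
])

```text
time: 34.35
tool_pos: [483.7, 473.1, 258.0]
tcp_rot: [-3.139, -0.007, 0.519]
contact_force: [-3.0, 1.8, 16.2]
grip_width: 20.4
```

Call:
play_rows([
  {"offset": [0,0,-0.012],"twist": 0},
  {"offset": [0,0,-0.014],"twist": 0},
  {"offset": [0,0,-0.014],"twist": 0},
  {"offset": [0,0,-0.008],"twist": 0},
])

```text
time: 34.75
tool_pos: [483.3, 472.2, 302.2]
tcp_rot: [-3.141, -0.0, 0.526]
contact_force: [-0.0, 4.9, -4.4]
grip_width: 20.6
```

```bash
python3 -c "
from h import *
st()
s=snap('scene','s38');crop(s,205,140,90,85,8,'s38c')"
```

```text
t 34.75 tcp [483.3 472.2 302.2] rpy [-1.7996e+02 -2.0000e-02  3.0130e+01] F [-0.   4.9 -4.4] M [ 0.73  0.2  -0.04] w 20.6 q [0.66 0.7  1.2  0.   1.24 1.7 ]
```

Call:
play_rows([
  {"offset": [0,0,-0.015],"twist": 0},
  {"offset": [0,0,-0.02],"twist": 0},
  {"offset": [0,0,-0.01],"twist": 0},
])

```text
time: 35.1
tool_pos: [483.8, 471.5, 347.8]
tcp_rot: [3.141, -0.001, 0.524]
contact_force: [0.6, 0.2, -1.6]
grip_width: 20.9
```

```bash
python3 -c "
from h import *
st()
s=snap('scene','s39');crop(s,205,140,90,85,8,'s39c')"
```

```text
t 35.10 tcp [483.8 471.5 347.8] rpy [ 1.7995e+02 -5.0000e-02  3.0050e+01] F [ 0.6  0.2 -1.6] M [-0.06  0.13  0.02] w 20.9 q [ 0.66  0.67  1.14 -0.    1.34  1.71]
```

Call:
play_rows([
  {"offset": [-0.001,-0.001,0.01],"twist": 0},
  {"offset": [0,0,0.01],"twist": 0},
  {"offset": [0,0,0.008],"twist": 0},
  {"offset": [0,0,0.005],"twist": 0},
  {"offset": [0,0,0.004],"twist": 0},
])

```text
time: 35.65
tool_pos: [482.1, 472.2, 308.5]
tcp_rot: [3.142, 0.001, 0.524]
contact_force: [-0.1, 1.3, -0.3]
grip_width: 20.4
```

Call:
play_rows([
  {"offset": [0,0,0.006],"twist": 0},
  {"offset": [0,0,0.008],"twist": 0},
  {"offset": [0,0,0.01],"twist": 0},
])

```text
time: 35.95
tool_pos: [482.2, 472.5, 285.8]
tcp_rot: [-3.141, -0.002, 0.524]
contact_force: [0.8, 1.9, -0.9]
grip_width: 20.4
```

Call:
play_rows([
  {"offset": [0,0,0.01],"twist": 0},
  {"offset": [0,0,0.008],"twist": 0},
  {"offset": [0,0,0.006],"twist": 0},
  {"offset": [0,0,0.003],"twist": 0},
])

```text
time: 36.35
tool_pos: [482.2, 472.6, 258.4]
tcp_rot: [-3.141, -0.001, 0.524]
contact_force: [1.1, 4.3, 3.1]
grip_width: 20.2
```

Call:
play_rows([
  {"offset": [0,0,0.003],"twist": -8},
  {"offset": [0,0,0.001],"twist": 8},
  {"offset": [0,0,0],"twist": -8},
  {"offset": [0,0,0],"twist": 8},
])

```text
time: 36.75
tool_pos: [482.9, 472.5, 257.9]
tcp_rot: [-3.141, -0.006, 0.532]
contact_force: [0.7, 1.3, 15.2]
grip_width: 20.4
```

Call:
play_rows([
  {"offset": [0,0,-0.002],"twist": 0},
  {"offset": [0,0,0],"twist": 0},
  {"offset": [0,0,0],"twist": 0},
  {"offset": [0,0,0],"twist": 0},
  {"offset": [0,0,0],"twist": 0},
], jaw=120)

```text
time: 37.25
tool_pos: [482.0, 472.1, 256.2]
tcp_rot: [3.141, 0.001, 0.524]
contact_force: [-0.4, 0.3, 0.1]
grip_width: 47.9
```

Call:
play_rows([
  {"offset": [0,0,-0.01],"twist": 0},
  {"offset": [0,0,-0.03],"twist": 0},
  {"offset": [0,0,-0.045],"twist": 0},
  {"offset": [-0.02,0.03,-0.03],"twist": 0},
  {"offset": [-0.025,0.043,0],"twist": 0},
])

```text
time: 37.75
tool_pos: [479.6, 387.5, 377.5]
tcp_rot: [-3.141, -0.011, 0.527]
contact_force: [1.5, -1.1, 0.2]
grip_width: 48.3
```

Call:
play_rows([
  {"offset": [-0.025,0.043,0],"twist": 0},
  {"offset": [-0.025,0.043,0],"twist": 0},
  {"offset": [-0.025,0.043,0],"twist": 0},
  {"offset": [-0.015,0.03,0],"twist": 0},
])

```text
time: 38.15
tool_pos: [480.7, 201.1, 372.7]
tcp_rot: [3.141, -0.001, 0.523]
contact_force: [-0.2, -1.0, 0.4]
grip_width: 48.6
```

```bash
python3 ov.py 40; for y in 20 40 60; do python3 tilt.py 40 $y | tail -2; done
```

```text
t 38.25 tcp [481.4 200.4 372.8] rpy [ 1.7993e+02 -3.0000e-02  2.9760e+01] F [-0.   0.7  0.4] M [-0.08  0.15  0.06] w 48.7 q [ 0.25  0.36  1.58 -0.    1.19  1.3 ]
yaw start 46.0 26
pairs 26 18 pos [481.8 471.8  74.2] tilt x,y rad [ 0.028 -0.002] sd [1.409 1.697 1.095 0.004 0.006] yaw 48.3 off [-0.47 -0.37 -0.05  0.37] cost 18.8
yaw start 46.0 26
pairs 26 18 pos [481.8 471.8  74.2] tilt x,y rad [ 0.028 -0.002] sd [1.409 1.697 1.095 0.004 0.006] yaw 48.3 off [-0.47 -0.37 -0.05  0.37] cost 18.8
yaw start 45.99999999999999 26
pairs 26 18 pos [481.8 471.8  74.2] tilt x,y rad [ 0.028 -0.002] sd [1.409 1.697 1.095 0.004 0.006] yaw 48.3 off [-0.47 -0.37 -0.05  0.37] cost 18.8
```

```bash
python3 ov.py 41 | tail -5; python3 tilt.py 41 48 | tail -5; ls -t pics | head -40
```

```text
t 38.35 tcp [481.4 203.4 372.6] rpy [-1.800e+02 -9.000e-02  2.991e+01] F [-0.4  0.2  0.5] M [-0.05  0.15  0.01] w 48.4 q [0.25 0.37 1.58 0.   1.19 1.3 ]
 50.4 50.7 50.8 50.9 51.  51.1 51.2 51.4 51.4 51.5 51.7 51.8 51.8 51.9
 52.2 66.3]
29 32 29
yaw start 46.0 26
pairs 26 18 pos [481.6 471.4  74.4] tilt x,y rad [ 0.028 -0.002] sd [1.436 1.782 1.087 0.004 0.005] yaw 48.3 off [-0.66 -0.46 -0.04  0.31] cost 16.0
ov41_top.png
ov41_scene.png
t41.png
s41.png
ov40_top.png
ov40_scene.png
t40.png
s40.png
s39c.png
s39.png
s38c.png
s38.png
ov37_top.png
ov37_scene.png
t37.png
s37.png
s36c.png
s36.png
s35c.png
s35.png
s34c.png
s34.png
s28r.png
t28r.png
s33d.png
t33c.png
s33c.png
t33.png
s33.png
s32c.png
s32.png
s31c.png
s31.png
s30c.png
s30.png
s29c.png
s29.png
s28l.png
ov_top.png
ov_scene.png
```

View pics/t41.png

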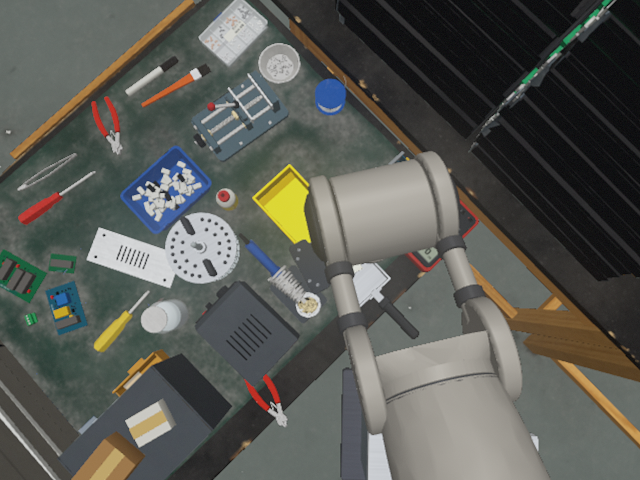

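View pics/t28r.png

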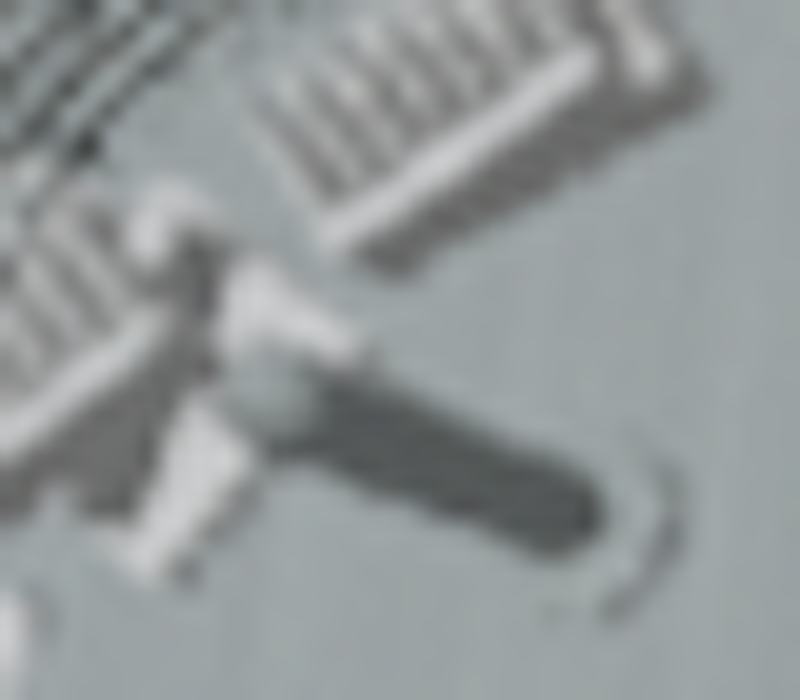

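View pics/s28r.png

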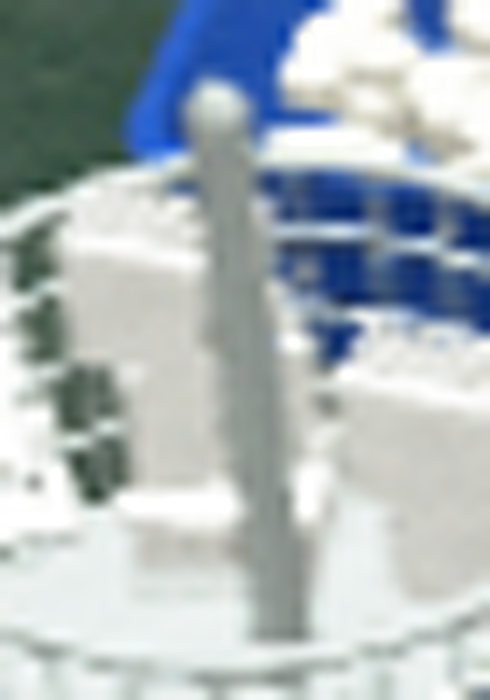

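View pics/s41.png

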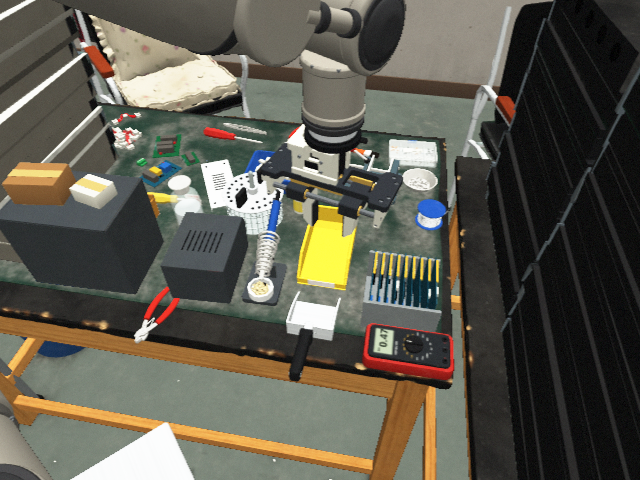

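The lid, scoop, bottle and multimeter all look in place in both views. In the pre-lid picture the upper sink stands on its side, so its origin is well under 70 mm. I'm handing the job in.

```bash
python3 -c "from plant import ticket; print(ticket.close_job())"
```

```text
the job is handed in; nothing more can be done
None
```

I scooped all five heat sinks out of the bin in one pass and tipped them into the basket. I then laid the scoop on the bench and lowered the lid over the rod onto the rim. The job was handed in at about 38 s; no verdict was reported.

**What the last checks showed:**
- **Heat sinks:** the bin looked empty from above after the tipping. In the picture taken before the lid went on, the highest sink lay on its side, with its origin estimated at about 62 mm.
- **Lid:** at about (481.6, 471.4), roughly 1 mm from the rod axis, with its underside at about 74.4 mm. Two measurements in a row agreed, so it is at rest.
- **Scoop:** flat on the bench in front of the bin, with its handle over the front edge.
- **Bystanders:** the bottle and multimeter look unmoved, judged by eye only.
- **Robot:** clear of everything, with wrist force near zero.

**Not ideal:** the lid is not perfectly flat. The stacked sinks reach about rim height and prop it slightly on one side. After the first placing it measured 0.039 rad of tilt; pressing and twisting it brought that down to 0.028 ± 0.005 rad, against the limit of 0.05.

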